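# Clamp two stain bottles on the orbital shaker

### The arm

A 6-joint arm with a two-finger parallel gripper is mounted at the origin on a cart in front of the work surface, level with it; the furniture and walls round the work are solid. World frame = base frame: x ahead of the robot, y to its left, z up, the work surface at z = 0. Lengths are in m, angles in degrees, forces in N, time in s.
With the tool pointing down it reaches from about 0.25 to 0.725 m from the base axis. Payload 9.7 kg.
Tool frame: the origin (TCP) lies on the centre line of the jaws, within the pads' length; the fingertips stand 17 mm ahead of it and the grasp point (between the pads) lies 2 mm behind it (bot.nose_length is the distance from the TCP to the fingertips, in m); x points along the fingers, y is the direction in which the jaws open and shut, and the axes are right-handed (so a half turn about x gives the same grasp; the last joint's range is limited). The gripper opens to 85 mm and grips with 20 to 120 N. Pads are 22 mm wide; open, the fingers measure 114 mm over their backs; the gripper's body (76 mm by 85 mm) begins 54 mm behind the grasp point. The pads swing forward as they close: fully open they stand 13 mm farther back than shut.
Start: joints at [-76.146, 4.979, 10.078, 95.1, 0, 90], TCP at [0.132, -0.534, 0.248] pointing down, gripper open.
Joint ranges: [-179.16, 179.16], [-48.56, 103.87], [-65.8, 70.77], [-126.05, 130.52], [-82.76, 87.17], [-180, 180]. Speed limits (degrees/s): [127.2, 127.2, 147.25, 180, 180, 180].

### API

Orientations are given as [roll, pitch, yaw] about the fixed x, y, z axes, in that order (R = Rz(yaw) Ry(pitch) Rx(roll)).
In Python, from workcell import bot, viewer, ticket gives the robot as it stands.
- The arm moves only by the tool jog_arm, never from a script. Its argument "deltas" is a list of rows, each an object of numbers: "fingers": the opening, from 0 (shut) to 1 (fully open); "x", "y", "z": the shift along the world's x, y, z in mm; "twist": the turn about the world's z in degrees. A call has 1 to 10 rows; each row is the pose to reach, as a shift and turn from the pose measured when the call began; what a row does not reach only later rows make up. A row lasts 1/10 s, in which the tool goes at most 50 mm and 8.59 degrees, less where a joint would pass 70% of its speed; a pose out of reach is approached as far as the arm can. A call with a gripper value outside its range is refused whole. The fingers move at their own pace and stop on an object; "grip_force" is the grip in N (left out, the last holds). Time passes only in rows, so rows that repeat a pose let the fingers close. It gives the time, the measured TCP pose, the force and the opening at its end, in the units of the state.
- bot.get_obs(): the state, without advancing time (a new reading comes with each control period).
- viewer.camera(name): name is "scene" or "top"; returns a dict with "image" (400x640x3 uint8, red, green, blue), "fovy" (degrees; the focal length in pixels is half the picture's height over the tangent of half this angle, whatever the lens; pixels are square), "cx", "cy" (the principal point, pixels), "world_to_cam" (4x4, takes a point from world to camera coordinates). Camera axes: x right, y down, z forward; pixel columns grow to the right and rows downward; lengths in m; the calibration is good to about 2 mm. A picture is of the moment at which its call begins. There is no depth.
- ticket.job_done(): hands the job in, once; it reports no verdict.
The state is a dict: "time": time; "q": joint angles; "qd": joint speeds; "joint_efforts": joint torques, N m; "ee_pos": TCP position; "tcp_rot": TCP orientation; "wrist_force": force on the tool from outside, world axes, zero at the start; "torque": the same for the moment, N m; "opening": finger opening in m.
Only numpy, scipy, OpenCV 4.12 (cv2) and the standard library are available. Lean on these libraries where they do the work, as an engineer would, in place of code of your own. Each camera call takes 0.05 s, during which the arm holds its last target.

### The job

Get the shaker ready for a staining run: stand the brown dropper bottle from the desk upright on the rubber mat beside the brown bottle that is already there, leaving a gap so that the glass cannot knock together, then slide the clamp bar up until both bottles are held snugly against the rear fence, and push the red thumb wedge along its ramp until it jams against the rail and holds the bar fast. Also lock the load plate to the shaker: push the black hold-down knob at the front down against its spring and turn it a quarter turn clockwise, from the yellow dot to the green dot, so that it springs up into its notch and stays. Do not disturb the other things on the desk, and do not tip the bottles over.

Things in the scene. Friction and masses are not known exactly. Their poses are not given: they have to be found in the camera images.
- shaker: White orbital shaker, off, fixed; 240 x 226 mm; flat grey load plate 62 mm above the desk. Origin: at desk height under the plate's middle. Local +x: from the front (knob) to the rear fence; +y left. Rubber mat for the bottles: top 64 mm up, x = -41 to 82 mm, y = +-86 mm. Guide rails along x at y = +-101 mm, 78 mm high. Fence: fixed padded bar, face at x = 82 mm, top 87 mm up.
- fence_face (a point): Middle of the rubber face of the fixed rear fence that the bottles are clamped against (77 mm above the desk); axes as the shaker's, the face looks to local -x. The face is 160 mm wide (local y = -80 to 80 mm).
- mat_edge (a point): Point on the top of the rubber mat right below the fence face (64 mm above the desk); axes as the shaker's. A bottle that touches the fence has its centre at x = -15 mm in this frame.
- clamp_bar (a joint): Travel in m of the aluminium clamp bar, which slides along the rails: 0 = fully to the front (gap to the fence 104 mm), growing along local +x towards the fence. It stays where it is left; about 3 N moves it. With both 30 mm bottles held against the fence it reads about 0.074.
- bar_face (a point): Middle of the rubber face of the clamp bar (looks to the fence, 77 mm above the desk, 156 mm wide); axes as the shaker's. The bar is 15 mm thick and 5 to 25 mm above the plate.
- bar_plate (a point): Centre of the upright black finger plate in the middle of the clamp bar, 102 mm above the desk, for pushing or pinching the bar: 10 mm thick (local x), 34 mm wide (y), from 85 to 113 mm above the desk; axes as the shaker's.
- thumb_wedge (a joint): Travel in m of the red thumb wedge along its 9 degree ramp on the bar's right end: 0 = back, loose; grows as it is pushed along local +x (drifting 3 mm right). It rides along with the bar, slides with 1.5 N, meets the rail at 0.020 and is jammed there by a push of 8 to 15 N; it then stays and holds the bar until pulled back. Jammed too early it stops the bar short.
- wedge_tab (a point): Centre of the red upright thumb tab of the wedge, 98 mm above the desk: 11 mm thick (local x), 22 mm wide (y), from 82 to 110 mm above the desk; axes as the shaker's. Push it on its front face, towards local +x.
- lock_rail: The right-hand guide rail (172 x 12 x 16 mm, aluminium), fixed on the plate at local y = -101 mm; the wedge jams against its inner side. Origin: middle of its underside.
- lock_press (a joint): How far, in m, the hold-down knob is pushed down against its spring: 0 = up, stop at 0.007. It takes 4 N to start, 8 N at 5 mm, 9 N at the stop. Only when pushed at least 5 mm (best to the stop) can it turn; let go when turned home, it rises into its notch and stays about 2 mm below its first height.
- lock_turn (a joint): Angle in rad of the hold-down knob, growing clockwise seen from above: 0 = open (yellow dot), stop at 1.40 = locked (green dot). At either end it can turn only while pushed down.
- lock_grip (a point): On the axis of the black hold-down knob (front left of the plate), 95 mm above the desk when up. Knob: a 40 mm disc, top 80 mm above the desk, and on it a grip bar 40 mm long and 12 mm wide whose sides reach from 81 to 102 mm. The grip bar lies along this point's x axis, which turns with the knob; a white line marks its +x end (along the shaker's x when open).
- stain_bottle_2: Brown glass dropper bottle with black cap, 30 mm diameter, 74 mm tall (straight body up to about 45 mm), 50 g, standing loose on the desk; this one is to be loaded. Origin: centre of its underside, z up (may read up to 4 degrees off at rest).
- stain_bottle_1: Brown glass dropper bottle of the same size, already standing loose on the mat, a few mm off the fence, near the middle or to one side; there is room for the other on the side with more space. Origin: centre of its underside, z up.
- fixative_can: White bottle with black cap, 36 mm diameter, 104 mm tall, on the desk; leave it. Origin: centre of its underside.
- glue_bottle: White bottle with orange cap, 34 mm diameter, 88 mm tall, on the desk; leave it. Origin: centre of its underside.
- timer: White timer, 64 x 64 x 19 mm, lying on the desk; leave it. Origin: centre of its underside.
- petri_3: Pink petri dish, 64 mm diameter, 13 mm high, on the desk; leave it. Origin: centre of its underside.
Not all that is in view belongs to the job. What is shaped like the stain_bottle_2 but pink is not meant.

How it is judged (in metres and radians):
On the way, in this order (a step that is already met when the one before it is completed fails the run):
1. The second brown bottle stands upright and released on the mat, between the clamp bar and the fence (z of stain_bottle_2 in the frame of mat_edge between -0.006 and 0.008 m and angle between stain_bottle_2's own z axis and vertical below 0.17 rad and y of stain_bottle_2 in the frame of mat_edge between -0.084 and 0.084 m and x of stain_bottle_2 in the frame of mat_edge below -0.008 m and x of stain_bottle_2 in the frame of bar_face above 0.008 m and contact force between the fingers and stain_bottle_2 below 0.1 N), for 0.2 s.
2. The clamp bar is closed: both upright bottles are held between it and the fence (the two faces at most 33 mm apart), with at least 5 mm between the bottles (x of bar_face in the frame of fence_face above -0.033 m and z of stain_bottle_1 in the frame of mat_edge between -0.006 and 0.008 m and angle between each of stain_bottle_1, stain_bottle_2's own z axis and vertical below 0.17 rad and y of stain_bottle_1 in the frame of mat_edge between -0.084 and 0.084 m and x of each of stain_bottle_1, stain_bottle_2 in the frame of mat_edge below -0.008 m and x of each of stain_bottle_1, stain_bottle_2 in the frame of bar_face above 0.008 m and z of stain_bottle_2 in the frame of mat_edge between -0.006 and 0.008 m and y of stain_bottle_2 in the frame of mat_edge between -0.084 and 0.084 m and horizontal distance between stain_bottle_1 and stain_bottle_2 above 0.035 m), for 0.2 s.
3. The thumb wedge is jammed against the rail (at least 18.5 mm along its ramp and pressing on the rail with over 1 N) while the bottles are held (all of step 2 and contact force between lock_rail and anything else above 1 N and value of joint thumb_wedge above 0.0185 m), for 0.2 s.
At the end, for the whole second after the job is handed in: Both brown bottles upright (within 10 degrees), at rest on the mat, 5 mm or more apart, held between bar and fence (faces at most 33 mm apart); wedge 18.5 mm or more along, pressing on the rail with over 1 N; knob turned 1.25 rad or more and risen into its notch (pressed under 3.7 mm) (all of step 3 and value of joint lock_turn above 1.25 rad and value of joint lock_press below 0.0037 m and linear speed of each of stain_bottle_1, stain_bottle_2 below 0.02 m/s); the robot touches nothing.
It fails at once if A brown bottle is tipped by more than 35 degrees (angle between any of stain_bottle_1, stain_bottle_2's own z axis and vertical above 0.61 rad).
It fails at once if Another thing on the desk (fixative bottle, glue bottle, timer, petri dish) is moved by more than 30 mm (distance of any of fixative_can, glue_bottle, timer, petri_3 from where it was at the start of the episode above 0.03 m).
It also fails if it takes over 64 s, if anything falls off the work surface, if the arm or the gripper's body presses on something with over 40 N, if the wrist force passes 120 N, or if a joint passes its speed limit or range.

## Working session

There is one attempt and no reset: what is moved stays moved. The work goes in short steps, Python scripts to look and compute and a tool call to move; the robot and the scene stay as the last step left them, time stands still between calls to the robot, and variables do not carry over. Pictures are saved under pics/ and viewed, and the job is handed in when it is done.

Besides the shell and the picture viewer there is one more tool, called after ">>>" as a command line: name --argument value ..., lists and objects as JSON in quotes. jog_arm: Moves the arm, as the interface text tells. Its arguments: {"type":"object","properties":{"deltas":{"type":"array"},"grip_force":{"type":"number"}},"required":["deltas"]}

```bash
ls; mkdir -p pics; python3 - <<'E'
from workcell import bot, viewer, ticket
import cv2
print(bot.get_obs())
for n in("scene","top"):
    c=viewer.camera(n); cv2.imwrite(f"pics/{n}0.png",c["image"][:,:,::-1]); print(n,c["fovy"],c["cx"],c["cy"],c["world_to_cam"].tolist())
E
```

```text
pics
{'time': 0.0, 'q': array([-7.61452328e+01,  5.01321749e+00,  1.00352351e+01,  9.50991031e+01,
        7.74696095e-04,  8.99994553e+01]), 'qd': array([-0.02033501, -0.02385818,  0.13639058,  0.03566738, -0.0557239 ,
        0.00775775]), 'joint_efforts': array([ 4.51641696e-03, -5.20388067e+01,  4.64804220e+01,  1.61014684e-02,
        4.05062538e-04, -2.43400953e-07]), 'ee_pos': array([ 0.13166053, -0.53380725,  0.24756973]), 'tcp_rot': array([-90.57633806,  89.92291065, 103.2789733 ]), 'wrist_force': array([-0.16455611,  0.16042068, -0.53642021]), 'torque': array([ 0.05171763, -0.01144983,  0.02202563]), 'opening': 0.08554885329798546}
scene 51.607075688643285 321.41765894663604 196.81653883079653 [[0.9043266947301494, -0.426792585966896, 0.006427889399560848, -0.5512078912430711], [-0.32652837368382426, -0.7014197162154252, -0.6335531571097007, 0.16968037797824911], [0.27490443862884445, 0.5708401442330086, -0.773672462579739, 0.8914111314667187], [0.0, 0.0, 0.0, 1.0]]
top 55.11487602193038 320.72436675634384 202.56476096114616 [[0.0014175016568560178, -0.9999006427933035, -0.014024807684644973, -0.09314253535610843], [-0.9818513043468945, 0.0012681285053625867, -0.18964811626376804, 0.5641751661879767], [0.189647058615088, 0.014039102237406552, -0.9817519527696459, 0.9871951686374167], [0.0, 0.0, 0.0, 1.0]]
```

View pics/scene0.png

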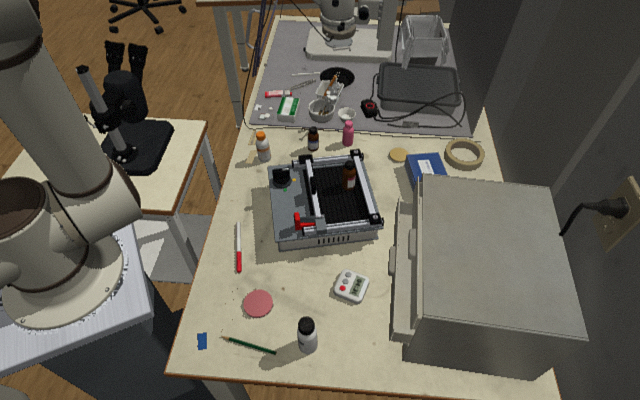

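View pics/top0.png

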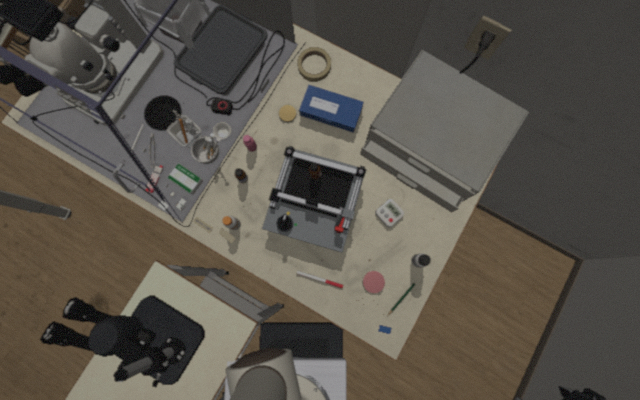

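The overview shows the shaker near scene (325,200) and top (317,195). The brown bottle on the desk is at scene (313,138) and top (241,175), with the pink decoy next to it. I'll zoom in to get exact pixels.

```bash
python3 - <<'E'
import cv2
a=cv2.imread("pics/scene0.png")[110:260,245:400]; b=cv2.imread("pics/top0.png")[130:260,215:375]
cv2.imwrite("pics/s0z.png",cv2.convertScaleAbs(cv2.resize(a,None,fx=4,fy=4,interpolation=cv2.INTER_CUBIC)[:600],alpha=1.5)); cv2.imwrite("pics/t0z.png",cv2.convertScaleAbs(cv2.resize(b,None,fx=4.5,fy=4.5,interpolation=cv2.INTER_CUBIC),alpha=2))
E
```

```text
(no output)
```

View pics/s0z.png

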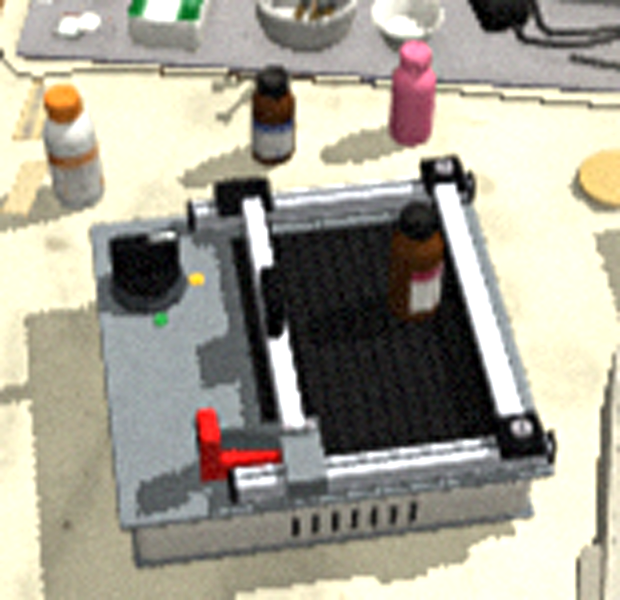

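View pics/t0z.png

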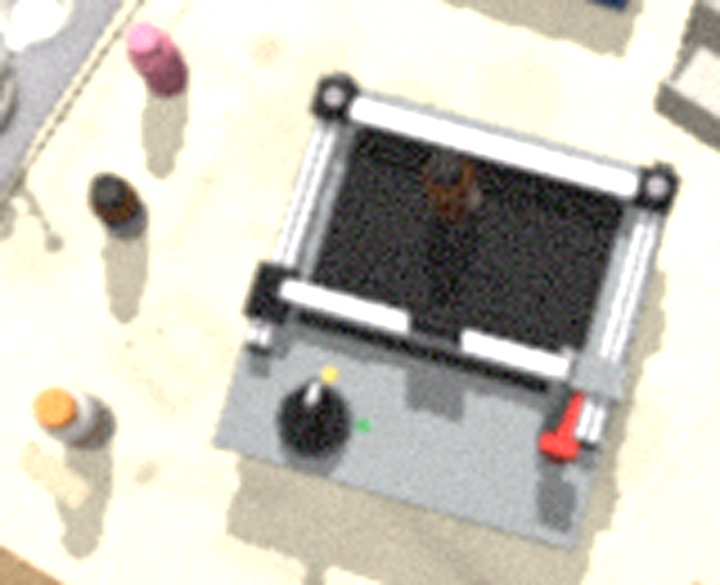

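```bash
cat > h.py <<'E'
import numpy as np, cv2
from scipy.optimize import least_squares
C={"scene":(51.607075688643285,321.41765894663604,196.81653883079653,[[0.9043266947301494, -0.426792585966896, 0.006427889399560848, -0.5512078912430711], [-0.32652837368382426, -0.7014197162154252, -0.6335531571097007, 0.16968037797824911], [0.27490443862884445, 0.5708401442330086, -0.773672462579739, 0.8914111314667187], [0.0, 0.0, 0.0, 1.0]]),
"top":(55.11487602193038,320.72436675634384,202.56476096114616,[[0.0014175016568560178, -0.9999006427933035, -0.014024807684644973, -0.09314253535610843], [-0.9818513043468945, 0.0012681285053625867, -0.18964811626376804, 0.5641751661879767], [0.189647058615088, 0.014039102237406552, -0.9817519527696459, 0.9871951686374167], [0.0, 0.0, 0.0, 1.0]])}
def proj(n,P):
    f,cx,cy,T=C[n]; T=np.array(T); P=np.atleast_2d(P); f=200/np.tan(np.radians(f/2))
    p=P@T[:3,:3].T+T[:3,3]; return np.c_[cx+f*p[:,0]/p[:,2],cy+f*p[:,1]/p[:,2]]
def ray(n,uv,z):
    f,cx,cy,T=C[n]; T=np.array(T); f=200/np.tan(np.radians(f/2))
    d=T[:3,:3].T@np.array([(uv[0]-cx)/f,(uv[1]-cy)/f,1]); o=-T[:3,:3].T@T[:3,3]
    return o+d*(z-o[2])/d[2]
S=lambda u,v:((u+.5)/4-.5+245,(v+.5)/4-.5+110)
Tp=lambda u,v:((u+.5)/4.5-.5+215,(v+.5)/4.5-.5+130)
E
python3 - <<'E'
from h import *
np.set_printoptions(precision=4,suppress=True)
for n,f,u,v,z in [("FLs","scene",95,230,.062),("FRs","scene",122,523,.062),("RRs","scene",552,470,.062),("FLt","top",215,443,.062),("FRt","top",572,548,.062),
 ("b2s cap","scene",273,76,.074),("b2s base","scene",273,153,0),("b2t cap","top",108,189,.074),
 ("b1s","scene",420,214,.138),("b1t","top",447,163,.138),("b1 base s","scene",415,308,.064),
 ("gluet","top",57,408,.088),("glues","scene",63,98,.088),("pink t","top",147,40,.074),("pinks","scene",416,52,.074),
 ("knob disc s","scene",148,288,.080),("knob disc t","top",314,425,.080),("barL top s","scene",160,240,.102),("yel s","scene",196,280,.062),("yel t","top",330,374,.062),("grn s","scene",160,320,.062),("grn t","top",362,425,.062),
 ("tab top s","scene",207,416,.110),("tab top t","top",560,440,.110),
 ("postRL s","scene",445,168,.09),("postRL t","top",334,97,.09),("postRR s","scene",521,428,.09),("postRR t","top",656,186,.09),
 ("matRL t","top",353,135,.064),("matFR s","scene",320,450,.064)]:
    uv=(S if f=="scene" else Tp)(u,v); print(n,np.round(uv,1),ray(f,uv,z))
E
```

```text
FLs [268.4 167.1] [0.4936 0.0598 0.062 ]
FRs [275.1 240.4] [ 0.4312 -0.1467  0.062 ]
RRs [382.6 227.1] [ 0.6558 -0.2136  0.062 ]
FLt [262.4 228.1] [0.4936 0.0621 0.062 ]
FRt [341.7 251.4] [ 0.4319 -0.1485  0.062 ]
b2s cap [312.9 128.6] [0.6454 0.1298 0.074 ]
b2s base [312.9 147.9] [0.6467 0.1341 0.    ]
b2t cap [238.6 171.6] [0.6459 0.1293 0.074 ]
b1s [349.6 163.1] [ 0.6423 -0.0751  0.138 ]
b1t [313.9 165.8] [ 0.6428 -0.077   0.138 ]
b1 base s [348.4 186.6] [ 0.6413 -0.0803  0.064 ]
gluet [227.3 220.3] [0.5107 0.1501 0.088 ]
glues [260.4 134.1] [0.5094 0.1522 0.088 ]
pink t [247.3 138.5] [0.7403 0.1093 0.074 ]
pinks [348.6 122.6] [0.7417 0.1115 0.074 ]
knob disc s [281.6 181.6] [ 0.5007 -0.0132  0.08  ]
knob disc t [284.4 224.1] [0.5018 0.0016 0.08  ]
barL top s [284.6 169.6] [ 0.5148 -0.0005  0.102 ]
yel s [293.6 179.6] [ 0.5338 -0.004   0.062 ]
yel t [287.9 212.7] [ 0.5349 -0.0054  0.062 ]
grn s [284.6 189.6] [ 0.5025 -0.024   0.062 ]
grn t [295.1 224.1] [ 0.5043 -0.0249  0.062 ]
tab top s [296.4 213.6] [ 0.4875 -0.1344  0.11  ]
tab top t [339.1 227.4] [ 0.4892 -0.1404  0.11  ]
postRL s [355.9 151.6] [ 0.6985 -0.0073  0.09  ]
postRL t [288.8 151.2] [ 0.698  -0.0076  0.09  ]
postRR s [374.9 216.6] [ 0.6417 -0.1985  0.09  ]
postRR t [360.4 170.9] [ 0.6425 -0.1989  0.09  ]
matRL t [293.1 159.6] [ 0.6825 -0.017   0.064 ]
matFR s [324.6 222.1] [ 0.5464 -0.1493  0.064 ]
```

```bash
cat >> h.py <<'E'
SX,SY,YAW=.575,-.0763,np.radians(-16.4)
def w(lx,ly,z=0,): c,s=np.cos(YAW),np.sin(YAW); return np.array([SX+lx*c-ly*s,SY+lx*s+ly*c,z])
def loc(p): c,s=np.cos(YAW),np.sin(YAW); d=np.array(p[:2])-[SX,SY]; return np.array([d[0]*c+d[1]*s,-d[0]*s+d[1]*c])
E
python3 - <<'E'
from h import *
from scipy.spatial.transform import Rotation as R
np.set_printoptions(precision=4,suppress=True)
r=R.from_euler('xyz',[-90.576,89.923,103.279],degrees=True).as_matrix(); print(r, 'jaw yaw',np.degrees(np.arctan2(r[1,1],r[0,1])))
for z in(.1,.2,.3): print('oven corners',[ray("top",p,z)[:2] for p in [(365,140),(363,150),(460,205)]],[ray("scene",p,z)[:2] for p in [(420,178),(398,200)]])
# overlay
a=cv2.imread("pics/scene0.png");b=cv2.imread("pics/top0.png")
segs=[]
ln=lambda pts:segs.append(pts)
box=lambda x0,x1,y0,y1,z:ln([(x0,y0,z),(x1,y0,z),(x1,y1,z),(x0,y1,z),(x0,y0,z)])
box(-.12,.12,-.113,.113,.062);box(-.037,-.022,-.078,.078,.087);box(.082,.083,-.08,.08,.087);box(-.034,-.024,-.017,.017,.113)
t=np.linspace(0,2*np.pi,40); circ=lambda x,y,r,z:ln([(x+r*np.cos(q),y+r*np.sin(q),z) for q in t])
kx,ky=-.088,.057
circ(kx,ky,.02,.08);box(kx-.02,kx+.02,ky-.006,ky+.006,.102)
box(-.172/2,.172/2,-.107,-.095,.078);box(-.172/2,.172/2,.095,.107,.078)
for im,n,o,k,f in((a,"scene",(245,110),4,"s1z"),(b,"top",(215,130),4.5,"t1z")):
    wd,hh=(155,150) if n=="scene" else(160,130)
    z=cv2.convertScaleAbs(cv2.resize(im[o[1]:o[1]+hh,o[0]:o[0]+wd],None,fx=k,fy=k,interpolation=cv2.INTER_CUBIC),alpha=1.8)
    L=[np.array([w(*p[:2])+[0,0,p[2]] for p in s]) for s in segs]
    for (x,y,z0,r) in((.6459,.1305,0,.015),(.6459,.1305,.045,.015),(.6423,-.0772,.064,.015),(.6423,-.0772,.109,.015)): L.append(np.array([[x+r*np.cos(q),y+r*np.sin(q),z0] for q in t]))
    for s in L:
        p=(proj(n,s)-o+.5)*k-.5
        cv2.polylines(z,[np.round(p).astype(int)],False,(255,0,255),1,cv2.LINE_AA)
    cv2.imwrite(f"pics/{f}.png",z)
print(loc((.6423,-.0772)))
E
```

```text
[[-0.0003  0.2395 -0.9709]
 [ 0.0013 -0.9709 -0.2395]
 [-1.     -0.0013 -0.    ]] jaw yaw -76.14499947988459
oven corners [array([ 0.7252, -0.2118]), array([ 0.6973, -0.2059]), array([ 0.5483, -0.4524])] [array([ 0.7851, -0.1528]), array([ 0.7053, -0.1866])]
oven corners [array([ 0.6884, -0.2011]), array([ 0.6634, -0.1958]), array([ 0.5297, -0.417 ])] [array([ 0.7172, -0.2202]), array([ 0.6487, -0.2492])]
oven corners [array([ 0.6517, -0.1904]), array([ 0.6295, -0.1858]), array([ 0.5111, -0.3817])] [array([ 0.6492, -0.2876]), array([ 0.5921, -0.3118])]
[0.0648 0.0181]
```

View pics/s1z.png

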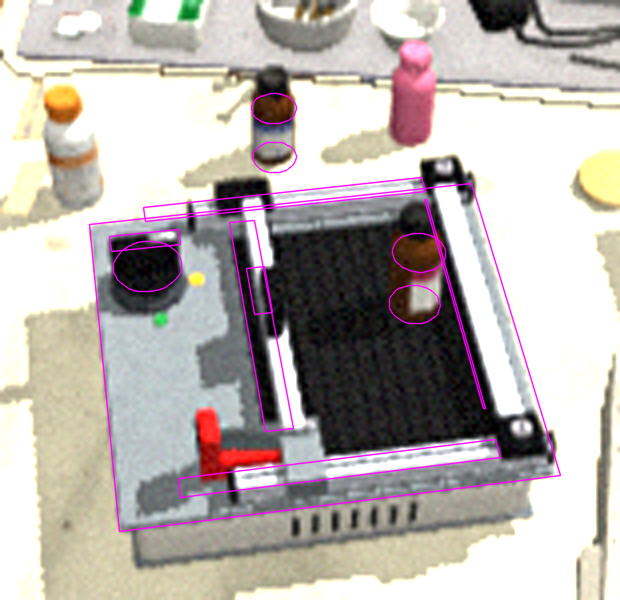

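View pics/t1z.png

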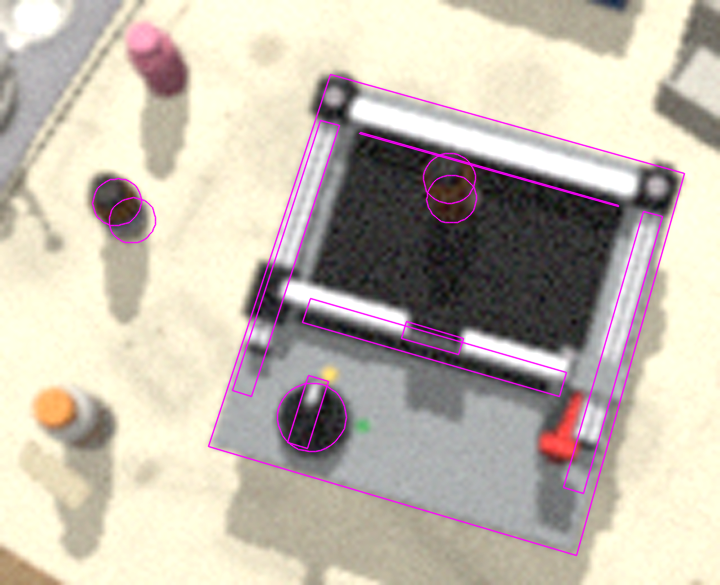

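```bash
python3 - <<'E'
from h import *
np.set_printoptions(precision=4,suppress=True)
for n,f,u,v,z in [("matFL s","scene",232,238,.064),("mat front t","top",300,320,.064),("mat front t","top",540,388,.064),("mat front s","scene",255,350,.064),("matRL s","scene",408,222,.064),("mat R edge s","scene",400,450,.064),
 ("barwhite front t","top",285,300,.087),("bar white front t","top",560,375,.087),("bar white rear t","top",280,280,.087),("rear t","top",567,357,.087),
 ("fence white front t","top",350,118,.087),("t","top",635,195,.087),("rear","top",355,95,.087),("rear","top",642,172,.087),("plateTop t","top",438,322,.113),("rail front end R t","top",590,440,.078),("rail front L t","top",260,345,.078),("rail R front s","scene",236,480,.078),
 ("tab top t","top",560,440,.110)]:
    p=ray(f,(S if f=="scene" else Tp)(u,v),z); print(n,p[:2],loc(p))
E
python3 - <<'E'
import cv2
b=cv2.imread("pics/top0.png")[140:240,265:370]
cv2.imwrite("pics/t2z.png",cv2.convertScaleAbs(cv2.resize(b,None,fx=6,fy=6,interpolation=cv2.INTER_CUBIC)[:600],alpha=3.2))
E
```

```text
matFL s [0.5663 0.0166] [-0.0346  0.0867]
mat front t [0.5673 0.013 ] [-0.0326  0.0835]
mat front t [ 0.526  -0.1303] [-0.0317 -0.0657]
mat front s [ 0.543  -0.0697] [-0.0326 -0.0027]
matRL s [ 0.6697 -0.0166] [0.074 0.084]
mat R edge s [ 0.5861 -0.1679] [ 0.0365 -0.0847]
barwhite front t [0.5747 0.0193] [-0.0273  0.0916]
bar white front t [ 0.53   -0.1415] [-0.0247 -0.0752]
bar white rear t [0.5867 0.0225] [-0.0167  0.0981]
rear t [ 0.5406 -0.1456] [-0.0134 -0.0762]
fence white front t [ 0.6859 -0.0171] [0.0897 0.0881]
t [ 0.6379 -0.1866] [ 0.0915 -0.0881]
rear [ 0.7003 -0.0199] [0.1042 0.0895]
rear [ 0.6519 -0.191 ] [ 0.1062 -0.0883]
plateTop t [ 0.5563 -0.0715] [-0.0193 -0.0006]
rail front end R t [ 0.4932 -0.1589] [-0.0551 -0.1023]
rail front L t [0.5496 0.0346] [-0.0557  0.0992]
rail R front s [ 0.4931 -0.1572] [-0.0558 -0.1008]
tab top t [ 0.4892 -0.1404] [-0.0642 -0.0857]
```

View pics/t2z.png

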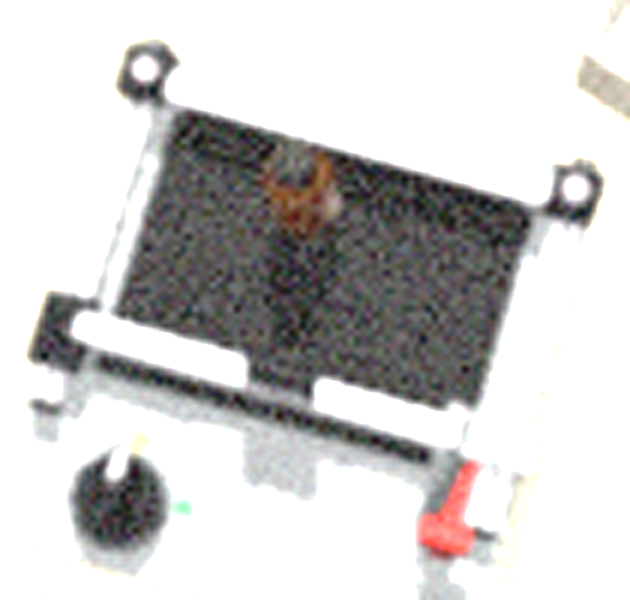

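>>> jog_arm --deltas '[{"x": 514,"y": 665,"z": -50,"twist": 149.7,"fingers": 0.7},{"x": 514,"y": 665,"z": -50,"twist": 149.7,"fingers": 0.7},{"x": 514,"y": 665,"z": -50,"twist": 149.7,"fingers": 0.7},{"x": 514,"y": 665,"z": -50,"twist": 149.7,"fingers": 0.7},{"x": 514,"y": 665,"z": -50,"twist": 149.7,"fingers": 0.7},{"x": 514,"y": 665,"z": -50,"twist": 149.7,"fingers": 0.7},{"x": 514,"y": 665,"z": -50,"twist": 149.7,"fingers": 0.7},{"x": 514,"y": 665,"z": -50,"twist": 149.7,"fingers": 0.7},{"x": 514,"y": 665,"z": -50,"twist": 149.7,"fingers": 0.7},{"x": 514,"y": 665,"z": -50,"twist": 149.7,"fingers": 0.7}]' --grip_force 30

```text
time: 1.1
ee_pos: [0.4376, -0.1371, 0.218]
tcp_rot: [-45.6, 90.0, -125.5]
wrist_force: [1.0, -1.5, 0.4]
opening: 0.06
```

>>> jog_arm --deltas '[{"x": 209,"y": 269,"z": -18,"twist": 63.5},{"x": 209,"y": 269,"z": -18,"twist": 63.5},{"x": 209,"y": 269,"z": -18,"twist": 63.5},{"x": 209,"y": 269,"z": -18,"twist": 63.5},{"x": 209,"y": 269,"z": -18,"twist": 63.5},{"x": 209,"y": 269,"z": -18,"twist": 63.5},{"x": 209,"y": 269,"z": -18,"twist": 63.5},{"x": 209,"y": 269,"z": -18,"twist": 63.5},{"x": 209,"y": 269,"z": -18,"twist": 63.5},{"x": 209,"y": 269,"z": -18,"twist": 63.5}]'

```text
validation failed for argument at $.de...
```

```bash
sed -i 's/^SX,SY.*/SX,SY,YAW=.5831,-.0787,np.radians(-16.4)/' h.py; cat >> h.py <<'E'
def state():
    from workcell import bot
    from scipy.spatial.transform import Rotation as R
    o=bot.get_obs(); r=R.from_euler('xyz',o["tcp_rot"],degrees=True).as_matrix()
    np.set_printoptions(precision=4,suppress=True)
    print("t",o["time"],"pos",o["ee_pos"],"loc",loc(o["ee_pos"]),"jaw",round(np.degrees(np.arctan2(r[1,1],r[0,1])),2),"tilt",r[2,0],"q",o["q"],"F",o["wrist_force"],"open",round(o["opening"],4))
def snap(n,out,x0,y0,x1,y1,k,a=1.8):
    from workcell import viewer
    c=viewer.camera(n)["image"][:,:,::-1]
    cv2.imwrite(f"pics/{out}.png",cv2.convertScaleAbs(cv2.resize(c[y0:y1,x0:x1],None,fx=k,fy=k,interpolation=cv2.INTER_CUBIC),alpha=a))
E
python3 - <<'E'
from h import *
state(); snap("scene","s3",240,60,400,210,4); print(w(.06,-.048))
E
```

```text
t 1.1 pos [ 0.4376 -0.1371  0.218 ] loc [-0.1231 -0.0971] jaw 10.16 tilt -0.9999996409270262 q [-17.3659  -8.0068  -5.9937  92.0282  -0.0461  62.4759] F [ 1.0156 -1.5229  0.4316] open 0.06
[ 0.6271 -0.1417  0.    ]
```

View pics/s3.png

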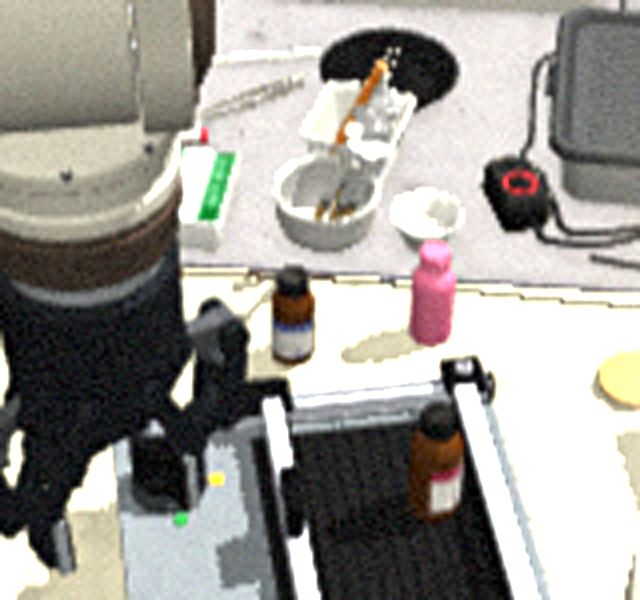

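The second call was refused, so nothing moved. Its rows had no "fingers" value, which seems to be required. The picture shows the gripper still short of the bottle, which is at (292,320), as the state reading says.

>>> jog_arm --deltas '[{"x": 209,"y": 269,"z": -18,"twist": 63.5,"fingers": 0.7},{"x": 209,"y": 269,"z": -18,"twist": 63.5,"fingers": 0.7},{"x": 209,"y": 269,"z": -18,"twist": 63.5,"fingers": 0.7},{"x": 209,"y": 269,"z": -18,"twist": 63.5,"fingers": 0.7},{"x": 209,"y": 269,"z": -18,"twist": 63.5,"fingers": 0.7},{"x": 209,"y": 269,"z": -18,"twist": 63.5,"fingers": 0.7},{"x": 209,"y": 269,"z": -18,"twist": 63.5,"fingers": 0.7},{"x": 209,"y": 269,"z": -18,"twist": 63.5,"fingers": 0.7},{"x": 209,"y": 269,"z": -18,"twist": 63.5,"fingers": 0.7},{"x": 209,"y": 269,"z": -18,"twist": 63.5,"fingers": 0.7}]'

```text
time: 2.15
ee_pos: [0.6496, 0.1364, 0.1988]
tcp_rot: [179.1, 89.9, 163.4]
wrist_force: [-0.2, 0.1, 0.2]
opening: 0.0598
```

```bash
python3 - <<'E'
from h import *
state(); snap("scene","s4",240,60,400,210,4); snap("top","t4",180,100,340,230,4.5)
E
```

```text
t 2.15 pos [0.6496 0.1364 0.1988] loc [0.003  0.2251] jaw 74.27 tilt -0.9999971930491538 q [11.8343 20.5956 23.0047 92.5284  0.0647 27.5605] F [-0.2012  0.1152  0.1738] open 0.0598
```

View pics/s4.png

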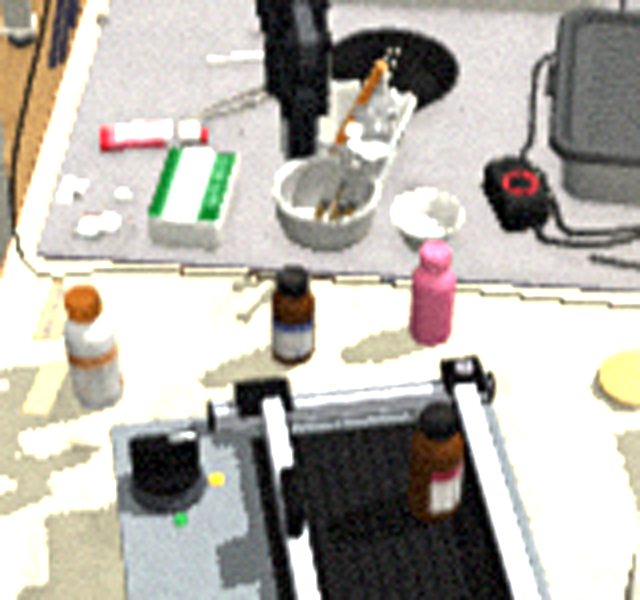

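View pics/t4.png

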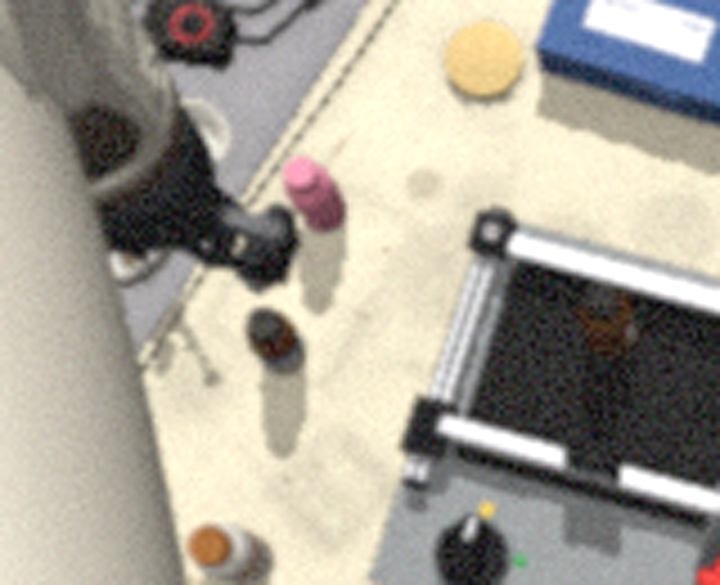

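```bash
python3 - <<'E'
from h import *
for z in(.182,.2,.23):
  for d in (0,-.04):
    P=np.array([.6496-.0+d*np.cos(np.radians(74.3)),.1364+d*np.sin(np.radians(74.3)),z]); print(z,d,(proj("top",P)-[180,100])*4.5,(proj("scene",P)-[240,60])*4)
E
```

```text
0.182 0 [[206.24315836 262.07598449]] [[291.49214495 130.89721989]]
0.182 -0.04 [[276.35046325 281.11662234]] [[301.82133806 171.77742361]]
0.2 0 [[197.52938271 251.80006368]] [[291.20564249 106.05866208]]
0.2 -0.04 [[268.96836879 271.17991916]] [[301.67602622 146.88660045]]
0.23 0 [[182.23442122 233.76312774]] [[290.70985546  63.0760141 ]]
0.23 -0.04 [[256.00893816 253.7358162 ]] [[301.42432195 103.77155701]]
```

The projected fingertip position matches both pictures: the right finger shows at top (270,270) and scene (301,150). Next I'll descend over the bottle.

>>> jog_arm --deltas '[{"x": -3,"y": -4.5,"z": -30,"twist": -0.7,"fingers": 0.7},{"x": -3,"y": -4.5,"z": -70,"twist": -0.7,"fingers": 0.7},{"x": -3,"y": -4.5,"z": -110,"twist": -0.7,"fingers": 0.7},{"x": -3,"y": -4.5,"z": -145,"twist": -0.7,"fingers": 0.7},{"x": -3,"y": -4.5,"z": -167,"twist": -0.7,"fingers": 0.7},{"x": -3,"y": -4.5,"z": -167,"twist": -0.7,"fingers": 0.7}]'

```text
time: 2.85
ee_pos: [0.6443, 0.1301, 0.0299]
tcp_rot: [-164.1, 89.7, 179.4]
wrist_force: [0.1, -0.4, -0.3]
opening: 0.0599
```

```bash
python3 - <<'E'
from h import *
state(); snap("scene","s5",240,80,400,230,4); snap("top","t5",180,100,340,230,4.5)
E
```

```text
t 2.85 pos [0.6443 0.1301 0.0299] loc [-0.0002  0.2176] jaw 73.43 tilt -0.9999843770500705 q [11.3877 21.1011  4.9379 74.1501  0.0667 27.9617] F [ 0.083  -0.3625 -0.3249] open 0.0599
```

View pics/s5.png

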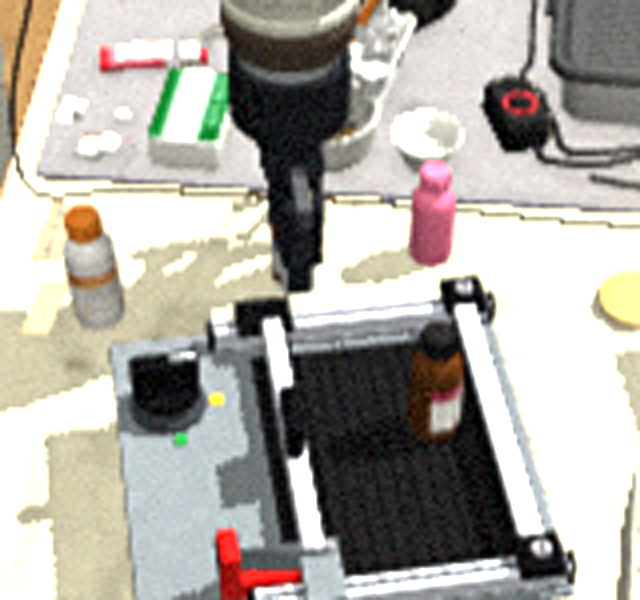

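The finger at (300,230) hides the bottle, and the wrist force stayed near zero. Now I'll close the fingers.

>>> jog_arm --deltas '[{"x": 0,"y": 0,"z": 0,"twist": 0,"fingers": 0.2},{"x": 0,"y": 0,"z": 0,"twist": 0,"fingers": 0.2},{"x": 0,"y": 0,"z": 0,"twist": 0,"fingers": 0.2},{"x": 0,"y": 0,"z": 0,"twist": 0,"fingers": 0.2},{"x": 0,"y": 0,"z": 0,"twist": 0,"fingers": 0.2},{"x": 0,"y": 0,"z": 0,"twist": 0,"fingers": 0.2}]' --grip_force 30

```text
time: 3.55
ee_pos: [0.6479, 0.131, 0.0367]
tcp_rot: [42.7, 89.8, 26.2]
wrist_force: [-0.2, 0.1, 6.8]
opening: 0.0289
```

```bash
python3 - <<'E'
from h import *
state(); snap("scene","s6",270,80,370,180,6); snap("top","t6",180,100,340,230,4.5)
state()
E
```

```text
t 3.55 pos [0.6479 0.131  0.0367] loc [0.0029 0.2195] jaw 73.46 tilt -0.999990623631874 q [11.4071 20.8644  5.4016 74.2973  0.0632 27.9463] F [-0.2366  0.0677  6.7706] open 0.0289
t 3.65 pos [0.6479 0.131  0.0367] loc [0.003  0.2195] jaw 73.46 tilt -0.9999904661770574 q [11.4062 20.8652  5.4045 74.2975  0.0641 27.9452] F [-0.2244 -0.7079  7.6496] open 0.029
```

View pics/s6.png

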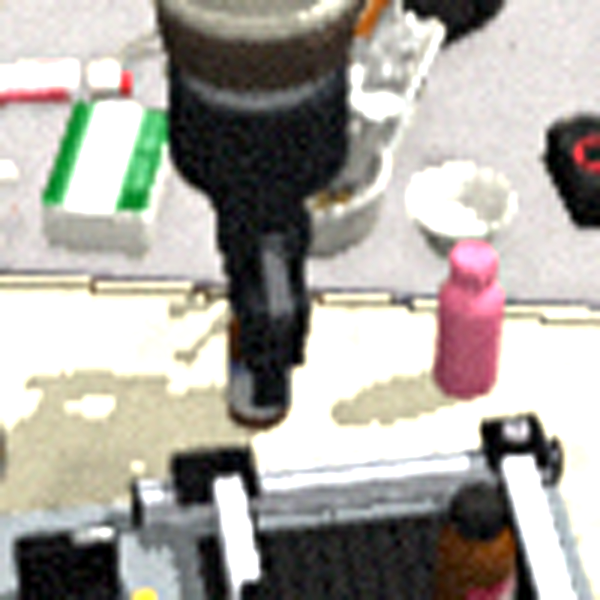

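View pics/t6.png

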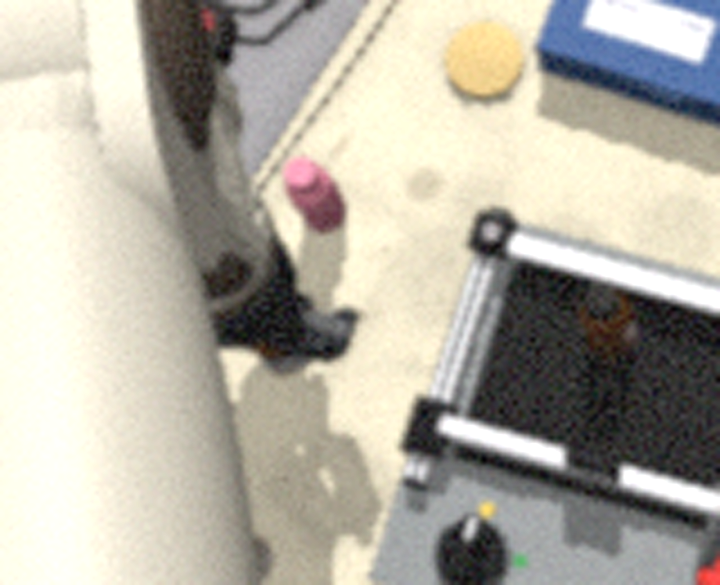

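The fingers hold the bottle body at (265,350) in the scene picture, well clear of the desk. The opening of 29 mm matches the bottle. I'll lift it and carry it over the shaker.

>>> jog_arm --deltas '[{"x": 0,"y": 0,"z": 40,"twist": 0,"fingers": 0.2},{"x": 0,"y": 0,"z": 80,"twist": 0,"fingers": 0.2},{"x": 0,"y": 0,"z": 120,"twist": 0,"fingers": 0.2},{"x": 0,"y": 0,"z": 160,"twist": 0,"fingers": 0.2},{"x": 0,"y": 0,"z": 185,"twist": 0,"fingers": 0.2},{"x": 0,"y": -30,"z": 185,"twist": 0,"fingers": 0.2},{"x": -5,"y": -65,"z": 185,"twist": 0,"fingers": 0.2},{"x": -7,"y": -105,"z": 185,"twist": 0,"fingers": 0.2},{"x": -10,"y": -145,"z": 185,"twist": 0,"fingers": 0.2},{"x": -13,"y": -180,"z": 185,"twist": 0,"fingers": 0.2}]'

```text
time: 4.65
ee_pos: [0.6347, -0.0508, 0.2228]
tcp_rot: [33.6, 89.7, 17.1]
wrist_force: [0.1, 0.1, -0.7]
opening: 0.029
```

```bash
python3 - <<'E'
from h import *
state(); print(w(.061,-.048))
E
```

```text
t 4.65 pos [ 0.6347 -0.0508  0.2228] loc [0.0416 0.0414] jaw 73.44 tilt -0.9999843153936295 q [-4.6238 16.5345 20.5559 93.7232  0.1186 11.9368] F [ 0.1491  0.0926 -0.7487] open 0.029
[ 0.6281 -0.142   0.    ]
```

>>> jog_arm --deltas '[{"x": -3,"y": -40,"z": 0,"twist": 0,"fingers": 0.2},{"x": -6.6,"y": -80,"z": 0,"twist": 0,"fingers": 0.2},{"x": -6.6,"y": -91,"z": 0,"twist": 0,"fingers": 0.2},{"x": -6.6,"y": -91,"z": -30,"twist": 0,"fingers": 0.2},{"x": -6.6,"y": -91,"z": -60,"twist": 0,"fingers": 0.2},{"x": -6.6,"y": -91,"z": -80,"twist": 0,"fingers": 0.2},{"x": -6.6,"y": -91,"z": -80,"twist": 0,"fingers": 0.2}]'

```text
time: 5.35
ee_pos: [0.6269, -0.1411, 0.1402]
tcp_rot: [81.8, 89.8, 65.2]
wrist_force: [0.5, -0.7, -1.4]
opening: 0.0288
```

```bash
python3 - <<'E'
from h import *
state(); snap("scene","s7",270,110,410,250,4.2); snap("top","t7",230,110,400,240,4.5)
E
```

```text
t 5.35 pos [ 0.6269 -0.1411  0.1402] loc [ 0.0597 -0.0474] jaw 73.45 tilt -0.9999956832030743 q [-12.7488  16.9375  11.9231  84.9505   0.1646   3.7976] F [ 0.5409 -0.6773 -1.3719] open 0.0288
```

View pics/s7.png

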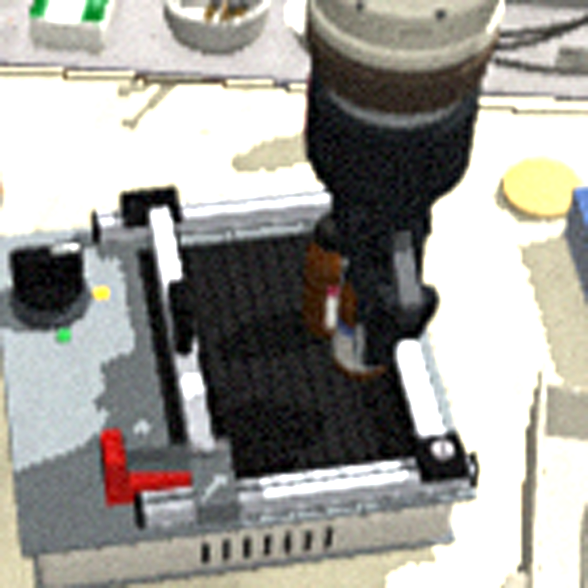

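View pics/t7.png

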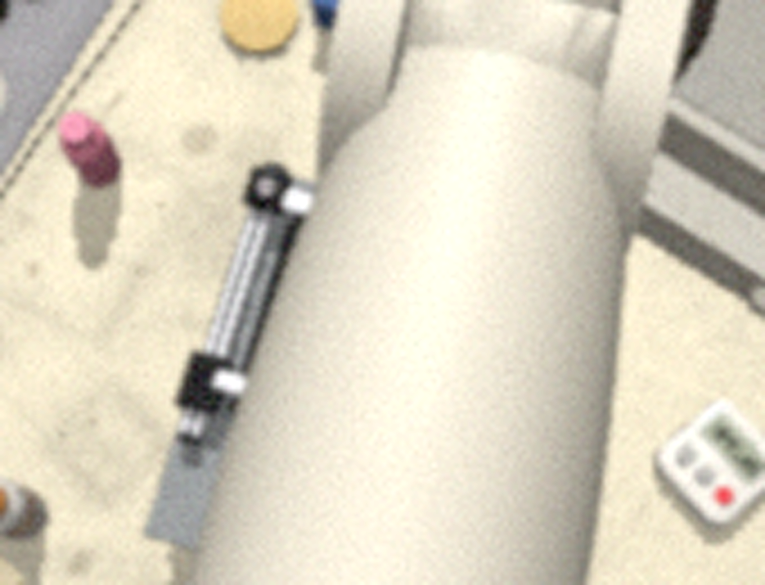

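The held bottle is at (355,345) in the scene picture, upright and clear of bottle 1 at (325,290). I'll lower it to the mat.

>>> jog_arm --deltas '[{"x": 0.8,"y": -0.8,"z": -15,"twist": 0,"fingers": 0.2},{"x": 0.8,"y": -0.8,"z": -27,"twist": 0,"fingers": 0.2},{"x": 0.8,"y": -0.8,"z": -35,"twist": 0,"fingers": 0.2},{"x": 0.8,"y": -0.8,"z": -38,"twist": 0,"fingers": 0.2},{"x": 0.8,"y": -0.8,"z": -40,"twist": 0,"fingers": 0.2},{"x": 0.8,"y": -0.8,"z": -40,"twist": 0,"fingers": 0.2}]'

```text
time: 6.05
ee_pos: [0.6291, -0.1422, 0.1039]
tcp_rot: [31.5, 89.6, 15.0]
wrist_force: [-0.1, -0.1, -0.8]
opening: 0.0292
```

```bash
python3 - <<'E'
from h import *
state(); snap("scene","s8",270,110,410,250,4.2)
E
```

```text
t 6.05 pos [ 0.6291 -0.1422  0.1039] loc [ 0.062  -0.0479] jaw 73.46 tilt -0.9999811493518377 q [-12.8047  17.2533   8.3046  80.74     0.1639   3.7349] F [-0.0661 -0.128  -0.7635] open 0.0292
```

View pics/s8.png

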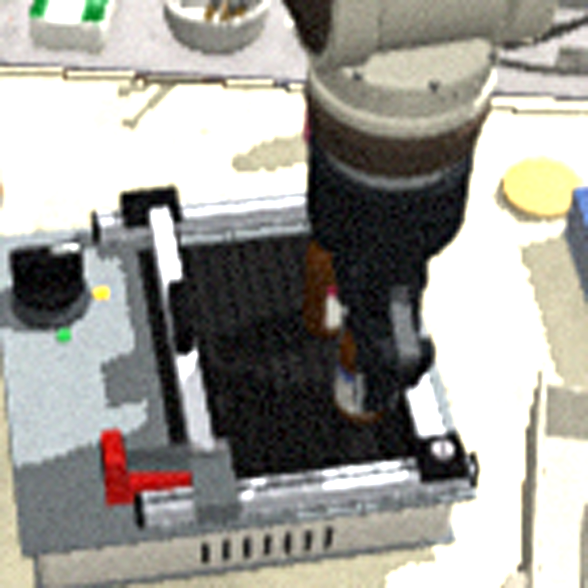

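>>> jog_arm --deltas '[{"x": 0,"y": 0,"z": -3,"twist": 0,"fingers": 0.2},{"x": 0,"y": 0,"z": -4,"twist": 0,"fingers": 0.2},{"x": 0,"y": 0,"z": -4,"twist": 0,"fingers": 0.2}]'

```text
time: 6.4
ee_pos: [0.6295, -0.1423, 0.1008]
tcp_rot: [26.5, 89.6, 10.0]
wrist_force: [0.5, 0.0, 3.3]
opening: 0.0288
```

>>> jog_arm --deltas '[{"x": 0,"y": 0,"z": 0,"twist": 0,"fingers": 0.5},{"x": 0,"y": 0,"z": 0,"twist": 0,"fingers": 0.5},{"x": 0,"y": 0,"z": 0,"twist": 0,"fingers": 0.5},{"x": 0,"y": 0,"z": 0,"twist": 0,"fingers": 0.5},{"x": 0,"y": 0,"z": 10,"twist": 0,"fingers": 0.5},{"x": 0,"y": 0,"z": 30,"twist": 0,"fingers": 0.5},{"x": 0,"y": 0,"z": 60,"twist": 0,"fingers": 0.5},{"x": 0,"y": 0,"z": 90,"twist": 0,"fingers": 0.5},{"x": 0,"y": 0,"z": 120,"twist": 0,"fingers": 0.5}]'

```text
time: 7.3
ee_pos: [0.6293, -0.1423, 0.2229]
tcp_rot: [24.7, 89.5, 8.2]
wrist_force: [0.1, -0.1, 0.4]
opening: 0.0426
```

```bash
python3 - <<'E'
from h import *
state(); snap("scene","s9",270,110,410,250,4.2)
kx,ky=-.0964,.057
# knob from dots in corrected frame
for n,f,u,v,z in [("yel s","scene",196,280,.062),("yel t","top",330,374,.062),("grn s","scene",160,320,.062),("grn t","top",362,425,.062)]:
    print(n,loc(ray(f,(S if f=="scene" else Tp)(u,v),z)))
print(w(-.0964,.057))
E
```

```text
t 7.3 pos [ 0.6293 -0.1423  0.2229] loc [ 0.0622 -0.0479] jaw 73.46 tilt -0.9999673816728119 q [-12.8072  17.6549  21.9479  93.8609   0.1657   3.7365] F [ 0.0699 -0.1267  0.3785] open 0.0426
yel s [-0.0684  0.0577]
yel t [-0.067   0.0567]
grn s [-0.0927  0.0297]
grn t [-0.0908  0.0294]
[0.5067 0.0032 0.    ]
```

View pics/s9.png

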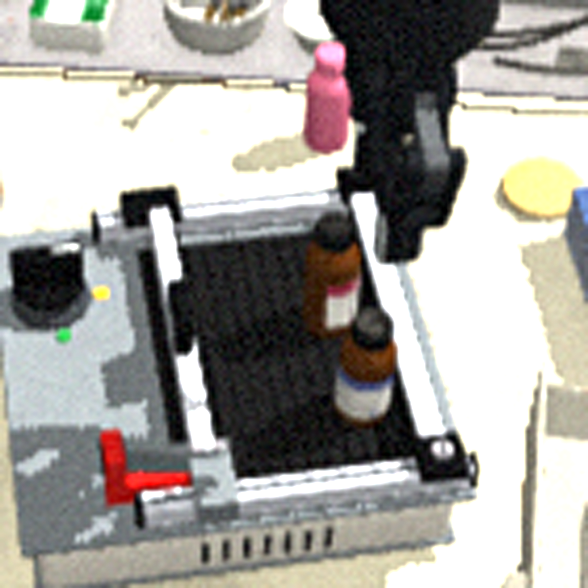

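Both bottles stand upright: bottle 2 at (365,370), bottle 1 at (330,275), with a visible gap between them. Next I'll close the fingers and go in front of the bar's finger plate.

>>> jog_arm --deltas '[{"x": -36,"y": 27,"z": 0,"twist": 0.1,"fingers": 0},{"x": -72,"y": 54,"z": 0,"twist": 0.1,"fingers": 0},{"x": -108,"y": 82,"z": 0,"twist": 0.1,"fingers": 0},{"x": -108,"y": 82,"z": 0,"twist": 0.1,"fingers": 0},{"x": -108,"y": 82,"z": -35,"twist": 0.1,"fingers": 0},{"x": -108,"y": 82,"z": -70,"twist": 0.1,"fingers": 0},{"x": -108,"y": 82,"z": -85,"twist": 0.1,"fingers": 0},{"x": -108,"y": 82,"z": -85,"twist": 0.1,"fingers": 0}]'

```text
time: 8.15
ee_pos: [0.5215, -0.0606, 0.1419]
tcp_rot: [16.8, 89.4, 0.3]
wrist_force: [-0.0, 0.8, 0.9]
opening: 0.0001
```

```bash
python3 - <<'E'
from h import *
state(); snap("scene","s10",245,110,400,260,4)
E
```

```text
t 8.15 pos [ 0.5215 -0.0606  0.1419] loc [-0.0642 -0.    ] jaw 73.55 tilt -0.9999377724253271 q [-6.6646  0.1368 -6.6976 82.5311  0.0779  9.7884] F [-0.0333  0.7799  0.9037] open 0.0001
```

View pics/s10.png

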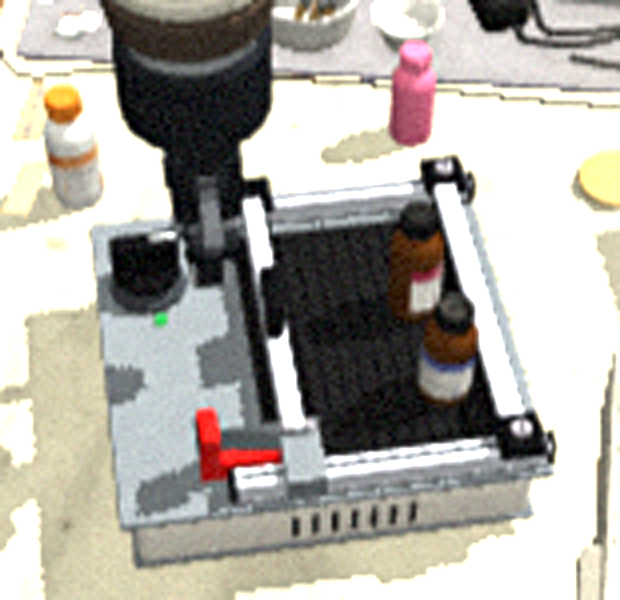

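>>> jog_arm --deltas '[{"x": 0,"y": 0,"z": -20,"twist": 0,"fingers": 0},{"x": 0,"y": 0,"z": -35,"twist": 0,"fingers": 0},{"x": 0,"y": 0,"z": -35,"twist": 0,"fingers": 0},{"x": 9.6,"y": -2.8,"z": -35,"twist": 0,"fingers": 0},{"x": 19.2,"y": -5.6,"z": -35,"twist": 0,"fingers": 0},{"x": 28.8,"y": -8.5,"z": -35,"twist": 0,"fingers": 0},{"x": 38.4,"y": -11.3,"z": -35,"twist": 0,"fingers": 0},{"x": 48,"y": -14.1,"z": -35,"twist": 0,"fingers": 0},{"x": 56.6,"y": -16.7,"z": -35,"twist": 0,"fingers": 0}]'

```text
time: 9.1
ee_pos: [0.5798, -0.0776, 0.1088]
tcp_rot: [15.9, 89.2, -0.6]
wrist_force: [-3.4, 0.7, 1.9]
opening: 0.0003
```

```bash
python3 - <<'E'
from h import *
state(); snap("scene","s11",245,110,400,260,4)
E
```

```text
t 9.1 pos [ 0.5798 -0.0776  0.1088] loc [-0.0035  0.0001] jaw 73.55 tilt -0.9999085424793541 q [-7.665   8.5126 -1.476  79.2424  0.0959  8.7874] F [-3.3574  0.7237  1.8601] open 0.0003
```

View pics/s11.png

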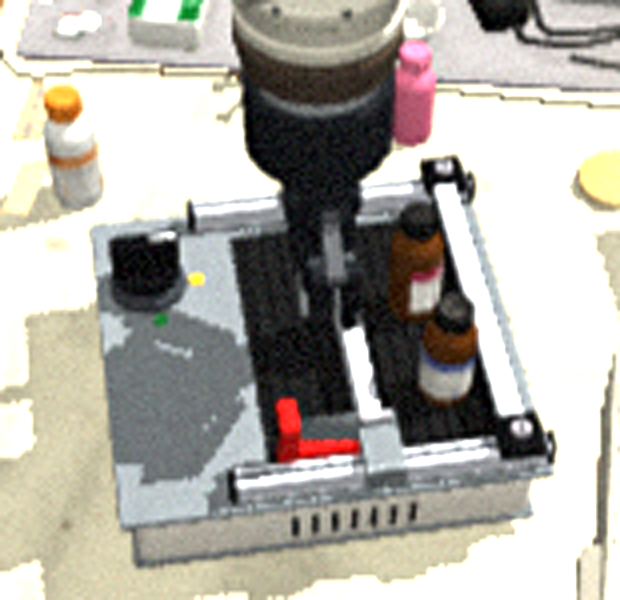

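The bar is sliding with 3.4 N (it now runs from about (350,300) to (380,420)), and both bottles are undisturbed. I'll continue more slowly.

>>> jog_arm --deltas '[{"x": 5,"y": -1.5,"z": 0,"twist": 0,"fingers": 0},{"x": 10,"y": -2.9,"z": 0,"twist": 0,"fingers": 0},{"x": 14,"y": -4.1,"z": 0,"twist": 0,"fingers": 0},{"x": 17,"y": -5,"z": 0,"twist": 0,"fingers": 0},{"x": 20,"y": -5.9,"z": 0,"twist": 0,"fingers": 0},{"x": 23,"y": -6.8,"z": 0,"twist": 0,"fingers": 0},{"x": 25,"y": -7.4,"z": 0,"twist": 0,"fingers": 0}]'

```text
time: 9.85
ee_pos: [0.6058, -0.0853, 0.1084]
tcp_rot: [15.1, 89.2, -1.3]
wrist_force: [-3.6, 2.2, -0.9]
opening: 0.0002
```

```bash
python3 - <<'E'
from h import *
state(); snap("scene","s12",270,110,400,240,4.5)
E
```

```text
t 9.85 pos [ 0.6058 -0.0853  0.1084] loc [0.0236 0.    ] jaw 73.54 tilt -0.9999032176087408 q [-8.0589 12.1467  2.6433 79.7049  0.0936  8.4033] F [-3.5558  2.2382 -0.9366] open 0.0002
```

View pics/s12.png

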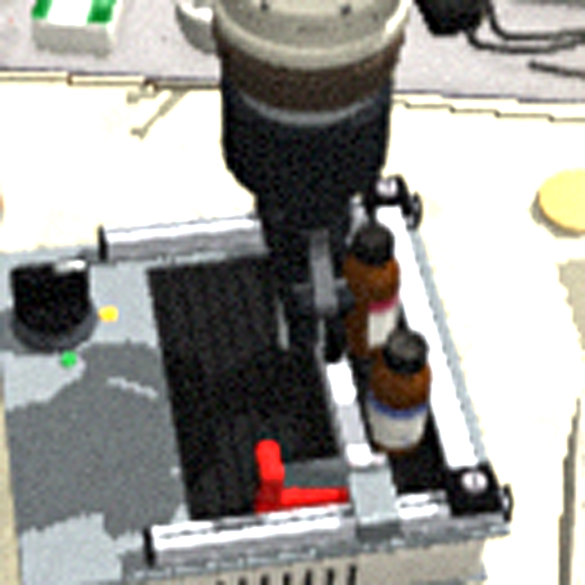

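>>> jog_arm --deltas '[{"x": 2,"y": -0.6,"z": 0,"twist": 0,"fingers": 0},{"x": 4,"y": -1.2,"z": 0,"twist": 0,"fingers": 0},{"x": 6,"y": -1.8,"z": 0,"twist": 0,"fingers": 0},{"x": 6,"y": -1.8,"z": 0,"twist": 0,"fingers": 0}]'

```text
time: 10.3
ee_pos: [0.6068, -0.0856, 0.1084]
tcp_rot: [55.9, 89.8, 39.4]
wrist_force: [-32.2, 7.9, 16.2]
opening: -0.0002
```

```bash
python3 - <<'E'
from h import *
state(); snap("scene","s13",290,130,400,240,5.4)
E
```

```text
t 10.3 pos [ 0.6068 -0.0856  0.1084] loc [0.0247 0.    ] jaw 73.57 tilt -0.9999906863964133 q [-8.1129 12.9043  3.5409 80.4697  0.1824  8.3138] F [-32.2364   7.8588  16.2344] open -0.0002
```

View pics/s13.png

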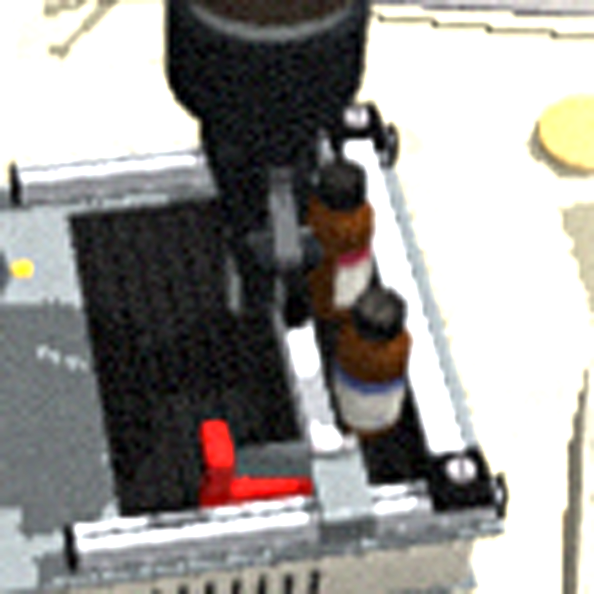

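The bar at about (305,390) now touches both bottles, and they press on the fence. I'll back off and take a top view before doing the wedge.

>>> jog_arm --deltas '[{"x": -15,"y": 4.4,"z": 0,"twist": 0,"fingers": 0},{"x": -40,"y": 11.7,"z": 0,"twist": 0,"fingers": 0},{"x": -59.5,"y": 17.5,"z": 0,"twist": 0,"fingers": 0},{"x": -83.8,"y": -20,"z": 0,"twist": 0,"fingers": 0},{"x": -83.8,"y": -65,"z": 0,"twist": 0,"fingers": 0},{"x": -83.8,"y": -65,"z": 0,"twist": 0,"fingers": 0}]'

```text
time: 10.95
ee_pos: [0.523, -0.1545, 0.1091]
tcp_rot: [23.5, 89.7, 6.9]
wrist_force: [0.4, -0.0, 0.5]
opening: 0.0002
```

```bash
python3 - <<'E'
from h import *
state(); snap("scene","s14",270,120,400,250,4.6); snap("top","t14",240,120,400,250,4.5,2.5)
E
```

```text
t 10.95 pos [ 0.523  -0.1545  0.1091] loc [-0.0363 -0.0897] jaw 73.37 tilt -0.9999823414265964 q [-16.5215   3.5853  -6.7905  79.3118   0.1353   0.1058] F [ 0.4449 -0.007   0.4644] open 0.0002
```

View pics/s14.png

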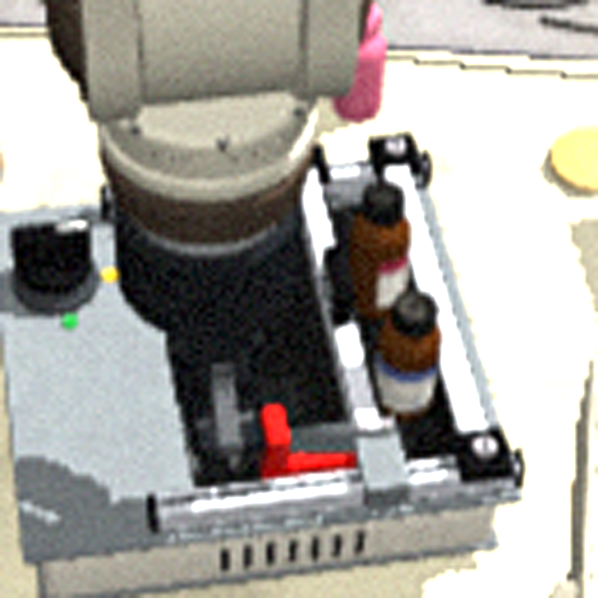

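View pics/t14.png

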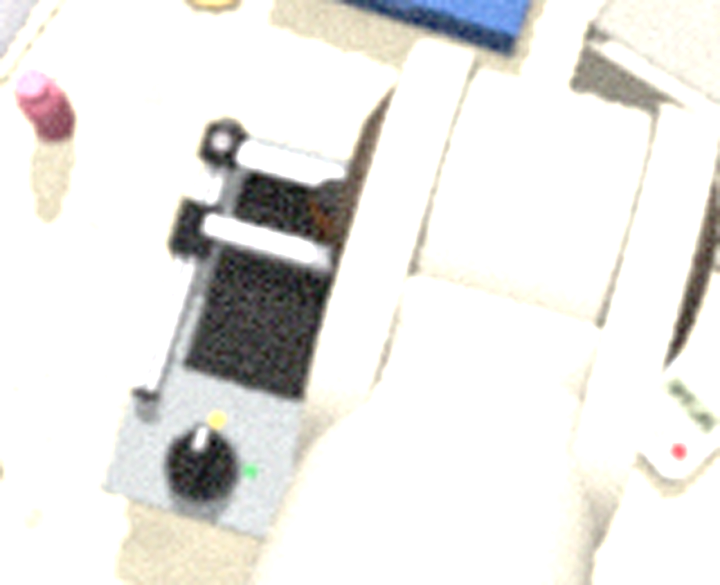

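```bash
python3 - <<'E'
from h import *
t=lambda u,v:((u+.5)/4.5-.5+240,(v+.5)/4.5-.5+120)
s=lambda u,v:((u+.5)/4.6-.5+270,(v+.5)/4.6-.5+120)
for n,f,z in (("fence",("top",t(240,160)),.087),("fence2",("top",t(325,183)),.087),("bar",("top",t(207,215)),.087),("bar2",("top",t(325,247)),.087),
  ("bar front",("top",t(325,268)),.087),("tab s",("scene",s(274,411)),.11),("b1 cap",("scene",s(385,190)),.138),("b2 cap",("scene",s(417,300)),.138),("b2base",("scene",s(406,405)),.064),("barface s",("scene",s(370,380)),.087)):
    p=ray(*f,z); print(n,loc(p))
E
```

```text
fence [0.08342767 0.08721351]
fence2 [0.08393508 0.03423561]
bar [0.04534039 0.09594703]
bar2 [0.04617431 0.02288282]
bar front [0.03390347 0.01919358]
tab s [-0.0062269  -0.07852822]
b1 cap [0.06528308 0.02564823]
b2 cap [ 0.06560007 -0.04581406]
b2base [ 0.06522631 -0.04968827]
barface s [ 0.04587257 -0.04946471]
```

>>> jog_arm --deltas '[{"x": 0,"y": 0,"z": 40,"twist": 0,"fingers": 0},{"x": -40,"y": -30,"z": 70,"twist": 0,"fingers": 0},{"x": -80,"y": -60,"z": 100,"twist": 0,"fingers": 0},{"x": -120,"y": -90,"z": 100,"twist": 0,"fingers": 0},{"x": -160,"y": -120,"z": 100,"twist": 0,"fingers": 0},{"x": -190,"y": -150,"z": 100,"twist": 0,"fingers": 0}]'

```text
time: 11.65
ee_pos: [0.3377, -0.2968, 0.2096]
tcp_rot: [25.9, 89.6, 9.5]
wrist_force: [0.9, -1.3, -0.0]
opening: 0.0003
```

```bash
python3 - <<'E'
from h import *
state(); snap("scene","s15",300,130,400,230,6); snap("top","t15",265,140,375,240,6,2.8)
E
```

```text
t 11.65 pos [ 0.3377 -0.2968  0.2096] loc [-0.1738 -0.2785] jaw 73.59 tilt -0.9999777678847112 q [-41.4835  -9.5922  -8.3154  91.0361   0.2967 -25.0699] F [ 0.8632 -1.2798 -0.0098] open 0.0003
```

View pics/s15.png

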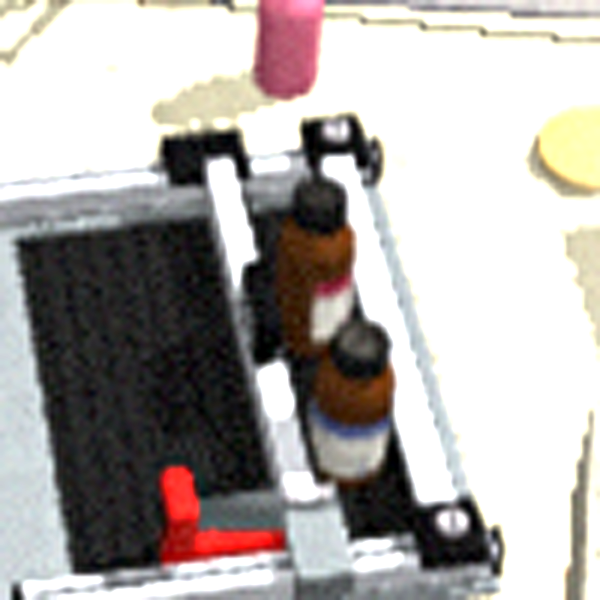

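View pics/t15.png

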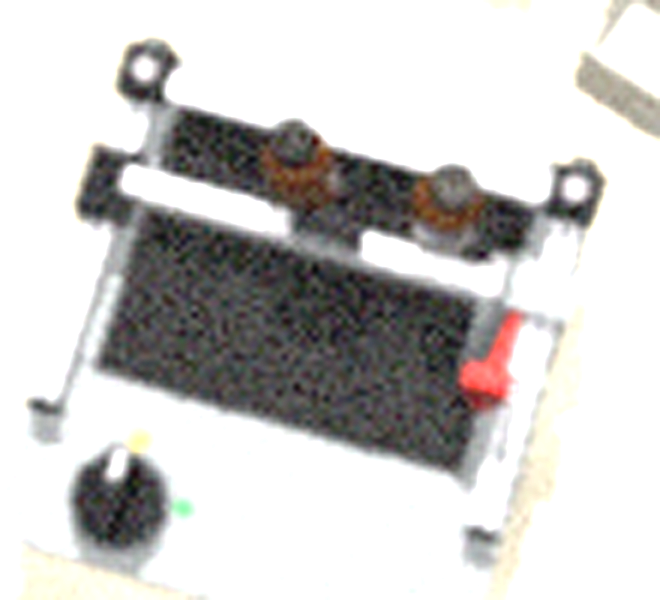

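```bash
cat >> h.py <<'E'
def raw(n):
    from workcell import viewer
    return viewer.camera(n)["image"][:,:,::-1].copy()
def prof(im,n,ly,z,x0,x1,width=.012):
    g=cv2.cvtColor(im,cv2.COLOR_BGR2GRAY).astype(np.float32)
    xs=np.arange(x0,x1,.001); acc=0
    for d in np.linspace(-width,width,25):
        P=np.array([w(x,ly+d)+[0,0,z] for x in xs]); uv=proj(n,P).astype(np.float32)
        acc=acc+cv2.remap(g,uv[:,0].reshape(1,-1),uv[:,1].reshape(1,-1),cv2.INTER_CUBIC)[0]
    return xs,acc/25
def edges(xs,p,th):
    s=p-th; i=np.where(s[:-1]*s[1:]<0)[0]; return [(round(float(xs[k]+.001*s[k]/(s[k]-s[k+1])),4),'+' if s[k]<0 else '-') for k in i]
E
python3 - <<'E'
from h import *
im=raw("top"); cv2.imwrite("pics/t16raw.png",im); im0=cv2.imread("pics/top0.png")
for ly in (.055,.06,-.03,-.065):
    for nm,I in(("init",im0),("now",im)):
        xs,p=prof(I,"top",ly,.087,-.06,.11,.006); print(ly,nm,edges(xs,p,(p.min()+p.max())/2*1.0))
t=lambda u,v:((u+.5)/6-.5+265,(v+.5)/6-.5+140)
s=lambda u,v:((u+.5)/6-.5+300,(v+.5)/6-.5+130)
print("b1",loc(ray("top",t(295,140),.138)),loc(ray("scene",s(320,198),.138)))
print("b2",loc(ray("top",t(452,187),.138)),loc(ray("scene",s(360,345),.138)))
print("tab",loc(ray("top",t(486,377),.11)),loc(ray("scene",s(177,475),.11)))
E
```

```text
0.055 init [(-0.058, '-'), (-0.0357, '+'), (-0.0224, '-'), (0.0808, '+')]
0.055 now [(-0.0488, '-'), (0.0337, '+'), (0.0472, '-'), (0.0808, '+')]
0.06 init [(-0.0577, '-'), (-0.0357, '+'), (-0.0223, '-'), (0.0809, '+')]
0.06 now [(-0.0487, '-'), (0.0335, '+'), (0.0473, '-'), (0.0808, '+')]
-0.03 init [(-0.0582, '-'), (-0.036, '+'), (-0.0225, '-'), (0.0807, '+')]
-0.03 now [(-0.0492, '-'), (0.0335, '+'), (0.0472, '-'), (0.081, '+')]
-0.065 init [(-0.0574, '-'), (-0.0361, '+'), (-0.0221, '-'), (0.0805, '+')]
-0.065 now [(-0.0485, '-'), (0.0342, '+'), (0.0456, '-'), (0.0806, '+')]
b1 [0.06399306 0.02119102] [0.06338443 0.02070897]
b2 [ 0.06278227 -0.04826822] [ 0.06283814 -0.05178467]
tab [-0.00607859 -0.08404454] [-0.00632464 -0.07795758]
```

Measured from the pictures, the gap between the faces is about 34 mm, not 30, so the bar stopped about 4 mm short. A finger knuckle may have come against something beside bottle 1. I'll push again, shifted to lie between the two bottles.

>>> jog_arm --deltas '[{"x": 35,"y": 33,"z": 0,"twist": 0,"fingers": 0},{"x": 70,"y": 66,"z": 0,"twist": 0,"fingers": 0},{"x": 105,"y": 99,"z": 0,"twist": 0,"fingers": 0},{"x": 140,"y": 132,"z": 0,"twist": 0,"fingers": 0},{"x": 175,"y": 165,"z": 0,"twist": 0,"fingers": 0},{"x": 205,"y": 195,"z": -20,"twist": 0,"fingers": 0},{"x": 223,"y": 212,"z": -50,"twist": 0,"fingers": 0},{"x": 223,"y": 212,"z": -85,"twist": 0,"fingers": 0},{"x": 223,"y": 212,"z": -98,"twist": 0,"fingers": 0},{"x": 223,"y": 212,"z": -98,"twist": 0,"fingers": 0}]'

```text
time: 12.8
ee_pos: [0.5594, -0.0845, 0.1093]
tcp_rot: [59.4, 89.8, 42.7]
wrist_force: [-0.0, 0.4, -0.3]
opening: 0.0
```

```bash
python3 - <<'E'
from h import *
state()
E
```

```text
t 12.8 pos [ 0.5594 -0.0845  0.1093] loc [-0.0211 -0.0122] jaw 73.33 tilt -0.9999952569485152 q [-8.6539  6.5504 -3.5885 79.7509  0.1378  8.0116] F [-0.0429  0.364  -0.3191] open 0.0
```

>>> jog_arm --deltas '[{"x": 12,"y": -3.5,"z": 1,"twist": 0,"fingers": 0},{"x": 24,"y": -7.1,"z": 1,"twist": 0,"fingers": 0},{"x": 34,"y": -10,"z": 1,"twist": 0,"fingers": 0},{"x": 41,"y": -12.1,"z": 1,"twist": 0,"fingers": 0},{"x": 43,"y": -12.7,"z": 1,"twist": 0,"fingers": 0},{"x": 44,"y": -13,"z": 1,"twist": 0,"fingers": 0},{"x": 44,"y": -13,"z": 1,"twist": 0,"fingers": 0}]'

```text
time: 13.5
ee_pos: [0.6026, -0.0972, 0.111]
tcp_rot: [87.3, 89.8, 70.6]
wrist_force: [-5.9, 1.9, 4.1]
opening: 0.0002
```

```bash
python3 - <<'E'
from h import *
state()
E
```

```text
t 13.5 pos [ 0.6026 -0.0972  0.111 ] loc [ 0.0239 -0.0123] jaw 73.33 tilt -0.9999958847425506 q [-9.2374 12.6808  3.5618 80.8521  0.1618  7.4309] F [-5.9029  1.9134  4.0643] open 0.0002
```

>>> jog_arm --deltas '[{"x": 1.5,"y": -0.4,"z": 0,"twist": 0,"fingers": 0},{"x": 3,"y": -0.9,"z": 0,"twist": 0,"fingers": 0},{"x": 3,"y": -0.9,"z": 0,"twist": 0,"fingers": 0},{"x": 3,"y": -0.9,"z": 0,"twist": 0,"fingers": 0}]'

```text
time: 13.9
ee_pos: [0.6029, -0.0974, 0.1111]
tcp_rot: [151.0, 89.6, 134.3]
wrist_force: [-14.1, 4.7, 5.4]
opening: 0.0006
```

```bash
python3 - <<'E'
from h import *
state(); snap("scene","s17",290,110,400,220,5.4)
E
```

```text
t 13.9 pos [ 0.6029 -0.0974  0.1111] loc [ 0.0243 -0.0123] jaw 73.34 tilt -0.9999812398389933 q [-9.2635 13.0364  3.9896 81.2355  0.2085  7.399 ] F [-14.1062   4.7415   5.3971] open 0.0006
```

View pics/s17.png

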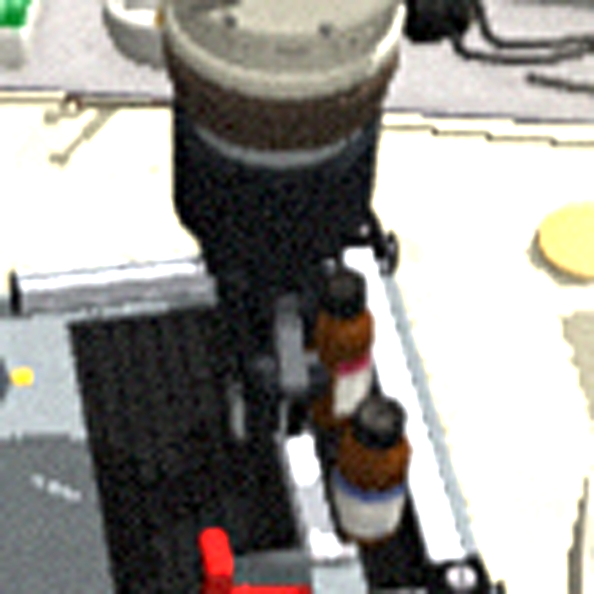

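The bar stops firmly at the same spot from a different contact point (14 N). The white strip measures 13.5 mm wide although the bar is 15 mm thick, so the rubber faces stand about 1.7 mm proud of the white edges I measured. That puts the true gap at about 30 mm, so the bar is snug. The scene picture shows both bottles upright at (345,350) and (375,470). Next is the wedge.

>>> jog_arm --deltas '[{"x": -15,"y": 4.4,"z": 0,"twist": 0,"fingers": 0},{"x": -40,"y": 11.7,"z": 0,"twist": 0,"fingers": 0},{"x": -67,"y": 19.5,"z": 0,"twist": 0,"fingers": 0},{"x": -87,"y": -15,"z": -3,"twist": 0.2,"fingers": 0},{"x": -87,"y": -50,"z": -7,"twist": 0.2,"fingers": 0},{"x": -87,"y": -50,"z": -7,"twist": 0.2,"fingers": 0},{"x": -87,"y": -50,"z": -7,"twist": 0.2,"fingers": 0}]'

```text
time: 14.65
ee_pos: [0.5157, -0.1478, 0.1043]
tcp_rot: [149.0, 89.7, 132.4]
wrist_force: [0.6, 1.0, -0.2]
opening: 0.0005
```

```bash
python3 - <<'E'
from h import *
state()
E
```

```text
t 14.65 pos [ 0.5157 -0.1478  0.1043] loc [-0.0452 -0.0854] jaw 73.44 tilt -0.9999815461537922 q [-16.0888   3.0499  -7.8739  79.373    0.182    0.4725] F [ 0.6013  1.038  -0.2283] open 0.0005
```

>>> jog_arm --deltas '[{"x": 9.6,"y": -2.8,"z": 0,"twist": 0,"fingers": 0},{"x": 17,"y": -5,"z": 0,"twist": 0,"fingers": 0},{"x": 23,"y": -6.8,"z": 0,"twist": 0,"fingers": 0},{"x": 28,"y": -8.2,"z": 0,"twist": 0,"fingers": 0},{"x": 32,"y": -9.4,"z": 0,"twist": 0,"fingers": 0},{"x": 32,"y": -9.4,"z": 0,"twist": 0,"fingers": 0}]'

```text
time: 15.25
ee_pos: [0.5482, -0.1572, 0.1041]
tcp_rot: [148.8, 89.6, 132.2]
wrist_force: [0.7, -0.2, 0.4]
opening: 0.0002
```

```bash
python3 - <<'E'
from h import *
state(); snap("scene","s18",280,130,400,250,5)
E
```

```text
t 15.25 pos [ 0.5482 -0.1572  0.1041] loc [-0.0113 -0.0852] jaw 73.45 tilt -0.9999800631685961 q [-16.0893   7.6487  -2.9551  79.704    0.1901   0.4574] F [ 0.6965 -0.1953  0.4357] open 0.0002
```

View pics/s18.png

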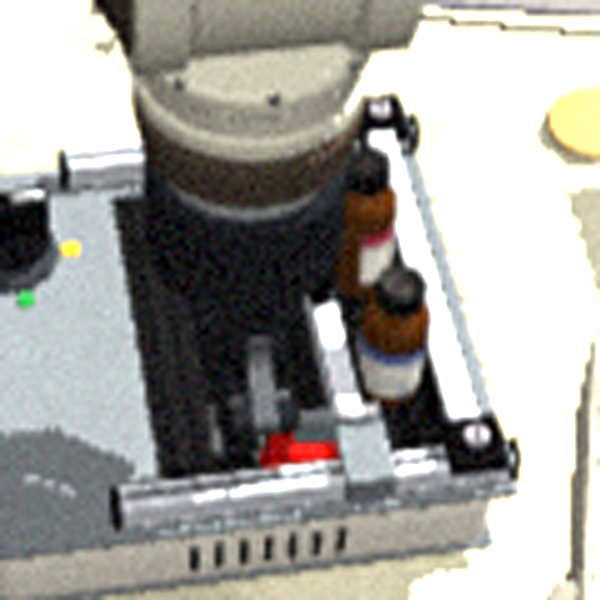

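>>> jog_arm --deltas '[{"x": 2.5,"y": -0.7,"z": 0,"twist": 0,"fingers": 0},{"x": 4.8,"y": -1.4,"z": 0,"twist": 0,"fingers": 0},{"x": 4.8,"y": -1.4,"z": 0,"twist": 0,"fingers": 0}]'

```text
time: 15.6
ee_pos: [0.553, -0.1586, 0.1042]
tcp_rot: [146.2, 89.6, 129.6]
wrist_force: [-0.3, -0.6, -0.3]
opening: -0.0
```

>>> jog_arm --deltas '[{"x": 2,"y": -0.6,"z": 0,"twist": 0,"fingers": 0},{"x": 4,"y": -1.2,"z": 0,"twist": 0,"fingers": 0},{"x": 4,"y": -1.2,"z": 0,"twist": 0,"fingers": 0}]'

```text
time: 15.9
ee_pos: [0.5566, -0.1598, 0.1042]
tcp_rot: [152.3, 89.6, 135.8]
wrist_force: [-4.7, -0.7, 2.1]
opening: 0.0002
```

```bash
python3 - <<'E'
from h import *
state(); snap("scene","s19",280,130,400,250,5)
E
```

```text
t 15.9 pos [ 0.5566 -0.1598  0.1042] loc [-0.0025 -0.0853] jaw 73.44 tilt -0.99997461218633 q [-16.1077   8.8891  -1.5593  79.9117   0.1925   0.4502] F [-4.6739 -0.69    2.0993] open 0.0002
```

View pics/s19.png

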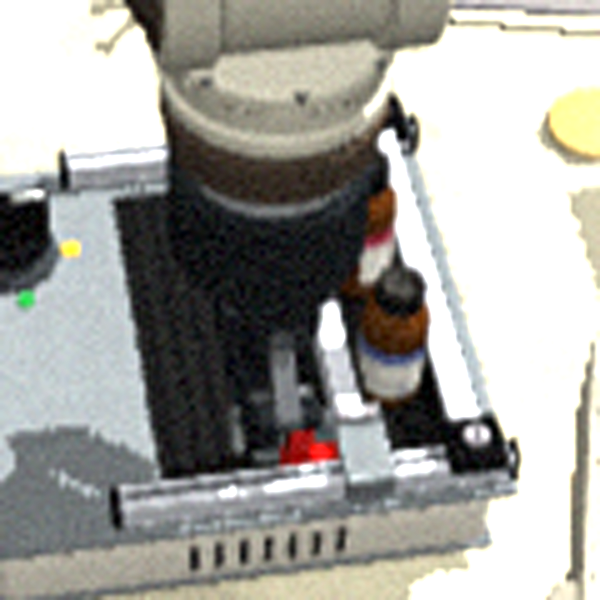

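>>> jog_arm --deltas '[{"x": 1.2,"y": -0.35,"z": 0,"twist": 0,"fingers": 0},{"x": 2.2,"y": -0.65,"z": 0,"twist": 0,"fingers": 0},{"x": 2.2,"y": -0.65,"z": 0,"twist": 0,"fingers": 0}]'

```text
time: 16.25
ee_pos: [0.5572, -0.16, 0.1041]
tcp_rot: [161.3, 89.4, 144.8]
wrist_force: [-12.0, 2.8, 5.7]
opening: -0.0002
```

The wedge stopped and took a 12 N push. I'll retract and look from above.

>>> jog_arm --deltas '[{"x": 0.3,"y": 0,"z": 0,"twist": 0,"fingers": 0},{"x": -10,"y": 2.9,"z": 0,"twist": 0,"fingers": 0},{"x": -35,"y": 10,"z": 0,"twist": 0,"fingers": 0},{"x": -50,"y": 14,"z": 30,"twist": 0,"fingers": 0},{"x": -90,"y": -10,"z": 60,"twist": 0,"fingers": 0},{"x": -130,"y": -50,"z": 90,"twist": 0,"fingers": 0},{"x": -170,"y": -90,"z": 90,"twist": 0,"fingers": 0},{"x": -205,"y": -125,"z": 90,"twist": 0,"fingers": 0}]'

```text
time: 17.05
ee_pos: [0.3679, -0.2692, 0.1947]
tcp_rot: [160.0, 89.6, 143.5]
wrist_force: [0.2, -0.8, 0.5]
opening: -0.0001
```

```bash
python3 - <<'E'
from h import *
state(); snap("scene","s20",300,130,400,230,6); 
im=raw("top"); cv2.imwrite("pics/t20.png",cv2.convertScaleAbs(cv2.resize(im[140:240,265:375],None,fx=6,fy=6,interpolation=cv2.INTER_CUBIC),alpha=2.6)); im0=cv2.imread("pics/top0.png")
for ly in (.057,-.03,-.065):
        xs,p=prof(im,"top",ly,.087,-.06,.11,.006); print(ly,edges(xs,p,(p.min()+p.max())/2*1.0))
for n,I in(("init",im0),("prev",cv2.imread("pics/t16raw.png")),("now",im)):
    hsv=cv2.cvtColor(I,cv2.COLOR_BGR2HSV); m=cv2.inRange(hsv,(0,170,70),(8,255,255))|cv2.inRange(hsv,(172,170,70),(180,255,255)); m[:, :320]=0; m[:,372:]=0; m[:160]=0; m[245:]=0
    v,u=np.nonzero(m); P=np.array([loc(ray("top",(a,b),.11)) for a,b in zip(u,v)]); print(n,len(u),"min x",np.sort(P[:,0])[:4],"y",P[P[:,0]<P[:,0].min()+.012].mean(0))
E
```

```text
t 17.05 pos [ 0.3679 -0.2692  0.1947] loc [-0.1527 -0.2435] jaw 73.51 tilt -0.9999786905335284 q [-36.192   -8.2899  -8.8194  89.8446   0.0017 -19.7067] F [ 0.2477 -0.806   0.4671] open -0.0001
0.057 [(-0.0486, '-'), (0.0336, '+'), (0.0473, '-'), (0.0807, '+')]
-0.03 [(-0.0495, '-'), (0.0336, '+'), (0.047, '-'), (0.081, '+')]
-0.065 [(-0.0488, '-'), (0.0345, '+'), (0.0455, '-'), (0.0807, '+')]
init 44 min x [-0.0815 -0.0812 -0.0808 -0.0805] y [-0.0761 -0.086 ]
prev 40 min x [-0.0123 -0.0119 -0.0115 -0.0112] y [-0.007  -0.0842]
now 27 min x [0.0082 0.0086 0.0093 0.01  ] y [ 0.0134 -0.0878]
```

View pics/s20.png

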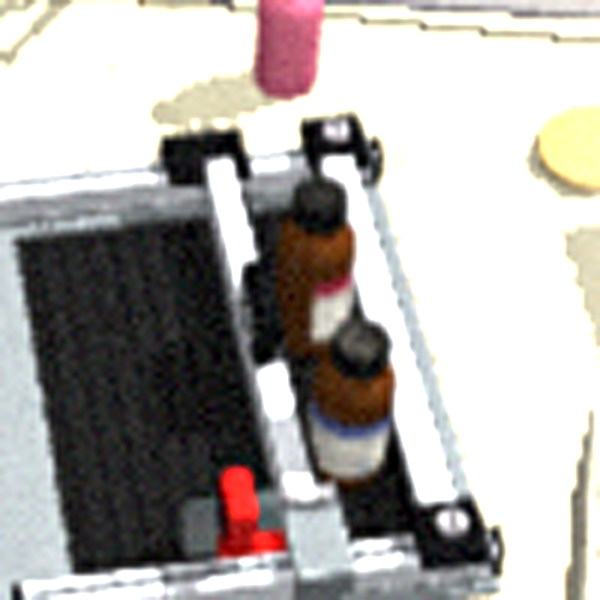

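View pics/t20.png

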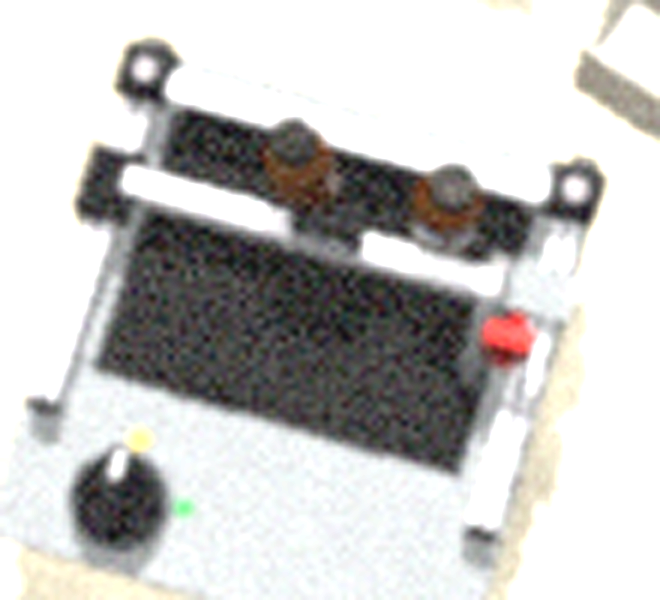

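The wedge moved 20.4 mm and drifted 3.5 mm right, as it should. The bar did not shift and the bottles stand upright. As a cross-check on the gap, I'll look for the foot of the fence face on the mat.

```bash
python3 - <<'E'
from h import *
im0=cv2.imread("pics/top0.png"); im=cv2.imread("pics/t16raw.png")
for ly in(.06,-.03,-.06):
    xs,p=prof(im0,"top",ly,.064,.04,.115,.012); print(ly,[(int(round(x*1000)),round(float(v),0)) for x,v in zip(xs,p)][::2])
s=cv2.imread("pics/scene0.png")
xs,p=prof(s,"scene",-.05,.064,.04,.115,.008); print('scene',[(int(round(x*1000)),round(float(v),0)) for x,v in zip(xs,p)][::2])
for n,I in(("scene",s),):
  for ly in(-.03,-.05,.05):
    xs,p=prof(I,n,ly,.087,-.06,.12,.008); print(ly,edges(xs,p,(p.min()+p.max())/2))
E
```

```text
0.06 [(40, 28.0), (42, 27.0), (44, 29.0), (46, 26.0), (48, 25.0), (50, 27.0), (52, 27.0), (54, 27.0), (56, 28.0), (58, 27.0), (60, 27.0), (62, 25.0), (64, 23.0), (66, 17.0), (68, 15.0), (70, 22.0), (72, 20.0), (74, 17.0), (76, 20.0), (78, 21.0), (80, 18.0), (82, 17.0), (84, 28.0), (86, 58.0), (88, 100.0), (90, 136.0), (92, 153.0), (94, 157.0), (96, 156.0), (98, 153.0), (100, 143.0), (102, 121.0), (104, 105.0), (106, 100.0), (108, 105.0), (110, 117.0), (112, 128.0), (114, 130.0)]
-0.03 [(40, 29.0), (42, 25.0), (44, 27.0), (46, 27.0), (48, 28.0), (50, 28.0), (52, 27.0), (54, 26.0), (56, 26.0), (58, 28.0), (60, 27.0), (62, 24.0), (64, 23.0), (66, 21.0), (68, 19.0), (70, 16.0), (72, 16.0), (74, 21.0), (76, 23.0), (78, 19.0), (80, 16.0), (82, 15.0), (84, 27.0), (86, 60.0), (88, 102.0), (90, 138.0), (92, 154.0), (94, 157.0), (96, 157.0), (98, 154.0), (100, 143.0), (102, 122.0), (104, 105.0), (106, 102.0), (108, 110.0), (110, 123.0), (112, 135.0), (114, 138.0)]
-0.06 [(40, 28.0), (42, 29.0), (44, 27.0), (46, 23.0), (48, 25.0), (50, 28.0), (52, 30.0), (54, 28.0), (56, 27.0), (58, 27.0), (60,
[... 350 characters left out ...]
0)]
scene [(40, 19.0), (42, 20.0), (44, 19.0), (46, 13.0), (48, 15.0), (50, 18.0), (52, 19.0), (54, 19.0), (56, 17.0), (58, 13.0), (60, 17.0), (62, 13.0), (64, 11.0), (66, 9.0), (68, 8.0), (70, 10.0), (72, 8.0), (74, 8.0), (76, 11.0), (78, 9.0), (80, 6.0), (82, 1.0), (84, 6.0), (86, 54.0), (88, 145.0), (90, 197.0), (92, 192.0), (94, 189.0), (96, 191.0), (98, 197.0), (100, 173.0), (102, 117.0), (104, 105.0), (106, 114.0), (108, 132.0), (110, 160.0), (112, 174.0), (114, 171.0)]
-0.03 [(-0.0357, '+'), (-0.0237, '-'), (0.0809, '+')]
-0.05 [(-0.0568, '-'), (-0.0357, '+'), (-0.0236, '-'), (0.0809, '+')]
0.05 [(-0.058, '-'), (-0.0357, '+'), (-0.0238, '-'), (0.0808, '+'), (0.097, '-'), (0.097, '+')]
```

The scene view shows only 12 mm of white across the 15 mm bar, so the rubber pads do stand out and the gap is close to 30 mm. On to the knob: I'll refine its centre and measure the axis of its white line.

```bash
python3 - <<'E'
from h import *
im=raw("top"); sc=raw("scene")
for n,I,(x0,x1,y0,y1) in(("top",im,(270,305,205,245)),("scene",sc,(265,300,155,195))):
    g=cv2.cvtColor(I,cv2.COLOR_BGR2GRAY)[y0:y1,x0:x1]
    m=(g<45).astype(np.uint8); k,lab,st,ce=cv2.connectedComponentsWithStats(m); j=1+np.argmax(st[1:,4]); print(n,st[j]+[x0,y0,0,0,0],ce[j]+[x0,y0])
t=np.linspace(0,2*np.pi,60)
for kx,ky in((.5067,.0032),(.509,.003)):
  for n in("top","scene"):
    D=[]
    for z in(.064,.08): D+= [[kx+.02*np.cos(a),ky+.02*np.sin(a),z] for a in t]
    c,s=np.cos(YAW),np.sin(YAW)
    for a in(-.02,.02):
        for b in(-.006,.006):
            for z in(.081,.102): D.append([kx+a*c-b*s,ky+a*s+b*c,z])
    p=proj(n,np.array(D)); print(n,kx,"pred ext",p.min(0),p.max(0)-p.min(0))
cv2.imwrite("pics/k1.png",cv2.convertScaleAbs(np.hstack([cv2.resize(im[205:245,265:305],None,fx=9,fy=9,interpolation=cv2.INTER_CUBIC),cv2.resize(sc[155:195,262:302],None,fx=9,fy=9,interpolation=cv2.INTER_CUBIC)]),alpha=2))
E
```

```text
top [277 216  15  16 168] [284.21428571 223.89285714]
scene [265 155  25  36 672] [275.69494048 172.65327381]
top 0.5067 pred ext [276.20517989 212.98128062] [15.76644984 17.53377935]
scene 0.5067 pred ext [271.89046395 166.83730901] [18.42122639 20.13531093]
top 0.509 pred ext [276.30184442 212.10024056] [15.75831993 17.55192372]
scene 0.509 pred ext [272.85438597 166.5903146 ] [18.38410309 20.12734504]
```

View pics/k1.png

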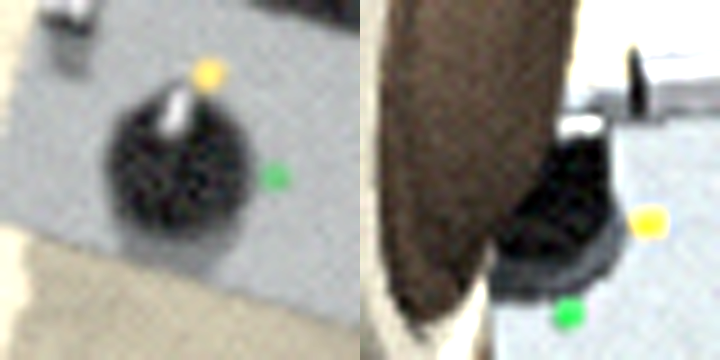

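The predicted knob outline matches the top picture: the disc spans columns 276 to 292 and the white line lies toward the yellow dot. The centre is (0.507, 0.003).

>>> jog_arm --deltas '[{"x": 23,"y": 45,"z": 0,"twist": 0.1,"fingers": 0.45},{"x": 46,"y": 90,"z": 0,"twist": 0.1,"fingers": 0.45},{"x": 69,"y": 136,"z": 0,"twist": 0.1,"fingers": 0.45},{"x": 92,"y": 181,"z": 0,"twist": 0.1,"fingers": 0.45},{"x": 115,"y": 226,"z": 0,"twist": 0.1,"fingers": 0.45},{"x": 139,"y": 272,"z": 0,"twist": 0.1,"fingers": 0.45},{"x": 139,"y": 272,"z": 0,"twist": 0.1,"fingers": 0.45},{"x": 139,"y": 272,"z": -30,"twist": 0.1,"fingers": 0.45},{"x": 139,"y": 272,"z": -60,"twist": 0.1,"fingers": 0.45},{"x": 139,"y": 272,"z": -60,"twist": 0.1,"fingers": 0.45}]'

```text
time: 18.25
ee_pos: [0.5051, 0.0041, 0.1296]
tcp_rot: [174.1, 89.2, 157.5]
wrist_force: [-0.1, -0.0, 0.3]
opening: 0.0386
```

```bash
python3 - <<'E'
from h import *
state(); snap("scene","s21",240,110,370,240,4.6)
E
```

```text
t 18.25 pos [0.5051 0.0041 0.1296] loc [-0.0982  0.0574] jaw 73.48 tilt -0.9998982920447143 q [ 0.2929 -1.1065 -9.3002 82.5599  0.3161 16.8057] F [-0.1296 -0.021   0.2628] open 0.0386
```

View pics/s21.png

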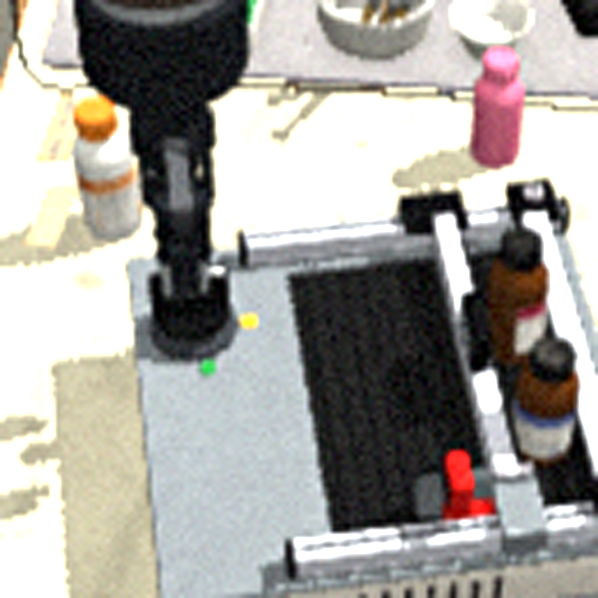

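The gripper straddles the grip bar at (190,300), so I'll go down and grip it.

>>> jog_arm --deltas '[{"x": 1.6,"y": -1,"z": -12,"twist": 0.1,"fingers": 0.45},{"x": 1.6,"y": -1,"z": -24,"twist": 0.1,"fingers": 0.45},{"x": 1.6,"y": -1,"z": -27,"twist": 0.1,"fingers": 0.45},{"x": 1.6,"y": -1,"z": -27,"twist": 0.1,"fingers": 0.45},{"x": 1.6,"y": -1,"z": -27,"twist": 0.1,"fingers": 0},{"x": 1.6,"y": -1,"z": -27,"twist": 0.1,"fingers": 0},{"x": 1.6,"y": -1,"z": -27,"twist": 0.1,"fingers": 0},{"x": 1.6,"y": -1,"z": -27,"twist": 0.1,"fingers": 0}]' --grip_force 60

```text
time: 19.1
ee_pos: [0.5077, 0.0024, 0.1057]
tcp_rot: [170.9, 89.4, 154.4]
wrist_force: [-1.6, -3.0, 2.5]
opening: 0.0107
```

```bash
python3 - <<'E'
from h import *
state()
E
```

```text
t 19.1 pos [0.5077 0.0024 0.1057] loc [-0.0952  0.0565] jaw 73.54 tilt -0.9999428379788445 q [  0.1259  -0.6318 -11.4711  79.7126   0.2659  16.5887] F [-1.6219 -3.0398  2.4749] open 0.0107
```

>>> jog_arm --deltas '[{"x": 0,"y": 0,"z": -4,"twist": 0,"fingers": 0},{"x": 0,"y": 0,"z": -8,"twist": 0,"fingers": 0},{"x": 0,"y": 0,"z": -8,"twist": 0,"fingers": 0},{"x": 0,"y": 0,"z": -8,"twist": 0,"fingers": 0}]'

```text
time: 19.5
ee_pos: [0.5078, 0.0023, 0.0989]
tcp_rot: [168.3, 89.4, 151.8]
wrist_force: [-4.4, -2.6, 11.0]
opening: 0.0099
```

Pressed 6.8 mm at 11 N. Next is the clockwise turn, seen from above (negative twist), while keeping the knob down.

>>> jog_arm --deltas '[{"x": 0,"y": 0,"z": -2,"twist": -8,"fingers": 0},{"x": 0,"y": 0,"z": -2,"twist": -16,"fingers": 0},{"x": 0,"y": 0,"z": -2,"twist": -24,"fingers": 0},{"x": 0,"y": 0,"z": -2,"twist": -32,"fingers": 0},{"x": 0,"y": 0,"z": -2,"twist": -40,"fingers": 0},{"x": 0,"y": 0,"z": -2,"twist": -48,"fingers": 0},{"x": 0,"y": 0,"z": -2,"twist": -56,"fingers": 0},{"x": 0,"y": 0,"z": -2,"twist": -64,"fingers": 0}]'

```text
time: 20.3
ee_pos: [0.5072, 0.0016, 0.0988]
tcp_rot: [168.0, 89.5, 87.2]
wrist_force: [-11.7, -6.2, 20.5]
opening: 0.0104
```

```bash
python3 - <<'E'
from h import *
from workcell import bot
state(); print(bot.get_obs()["torque"]); snap("scene","s22",240,110,370,240,4.6)
E
```

```text
t 20.3 pos [0.5072 0.0016 0.0988] loc [-0.0955  0.0556] jaw 9.17 tilt -0.9999676078444779 q [ -0.0658  -1.1538 -12.7532  78.3786   0.4606  80.7655] F [-11.6786  -6.1597  20.4562] open 0.0104
[-1.3688  2.5862  0.1187]
```

View pics/s22.png

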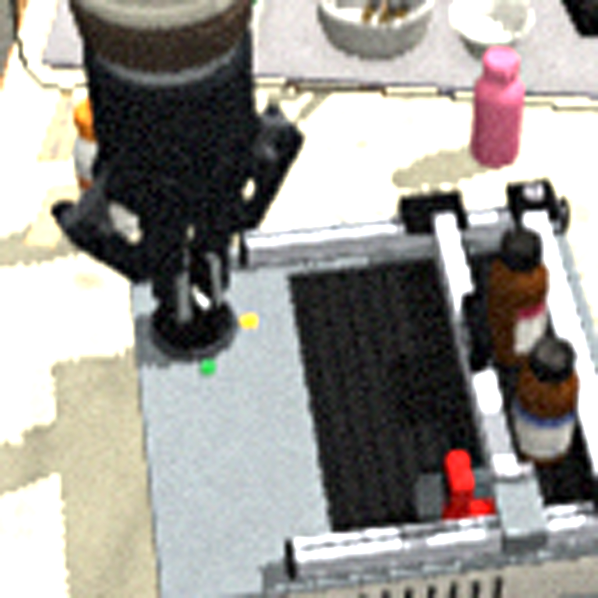

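>>> jog_arm --deltas '[{"x": 0,"y": 0,"z": -1,"twist": -7,"fingers": 0},{"x": 0,"y": 0,"z": -1,"twist": -13,"fingers": 0},{"x": 0,"y": 0,"z": -1,"twist": -18,"fingers": 0},{"x": 0,"y": 0,"z": -1,"twist": -18,"fingers": 0},{"x": 0,"y": 0,"z": -1,"twist": -18,"fingers": 0}]'

```text
time: 20.85
ee_pos: [0.5067, 0.0014, 0.0989]
tcp_rot: [167.9, 89.6, 68.6]
wrist_force: [-7.3, -3.4, 11.7]
opening: 0.0105
```

```bash
python3 - <<'E'
from h import *
from workcell import bot
state(); print(bot.get_obs()["torque"])
E
```

```text
t 20.85 pos [0.5067 0.0014 0.0989] loc [-0.0959  0.0553] jaw -9.32 tilt -0.9999714857406942 q [ -0.0519  -1.3555 -12.9418  78.256    0.4029  99.2662] F [-7.3345 -3.3753 11.6833] open 0.0105
[-0.6775  1.675   0.6886]
```

>>> jog_arm --deltas '[{"x": 0,"y": 0,"z": 2,"twist": 0,"fingers": 0},{"x": 0,"y": 0,"z": 4.5,"twist": 0,"fingers": 0},{"x": 0,"y": 0,"z": 4.5,"twist": 0,"fingers": 0},{"x": 0,"y": 0,"z": 4.5,"twist": 0,"fingers": 0.4},{"x": 0,"y": 0,"z": 4.5,"twist": 0,"fingers": 0.4},{"x": 0,"y": 0,"z": 4.5,"twist": 0,"fingers": 0.4},{"x": 0,"y": 0,"z": 4.5,"twist": 0,"fingers": 0.4}]'

```text
time: 21.55
ee_pos: [0.5067, 0.0015, 0.1031]
tcp_rot: [170.3, 89.6, 71.0]
wrist_force: [0.1, 0.2, -0.1]
opening: 0.0344
```

>>> jog_arm --deltas '[{"x": 0,"y": 0,"z": 20,"twist": 0,"fingers": 0.4},{"x": 0,"y": 0,"z": 60,"twist": 0,"fingers": 0.4},{"x": 0,"y": 0,"z": 100,"twist": 0,"fingers": 0.4},{"x": -40,"y": -30,"z": 110,"twist": 0,"fingers": 0.4},{"x": -80,"y": -70,"z": 110,"twist": 0,"fingers": 0.4},{"x": -110,"y": -110,"z": 110,"twist": 0,"fingers": 0.4},{"x": -140,"y": -150,"z": 110,"twist": 0,"fingers": 0.4},{"x": -160,"y": -190,"z": 110,"twist": 0,"fingers": 0.4},{"x": -170,"y": -230,"z": 110,"twist": 0,"fingers": 0.4},{"x": -170,"y": -270,"z": 110,"twist": 0,"fingers": 0.4}]'

```text
time: 22.55
ee_pos: [0.3352, -0.2702, 0.2137]
tcp_rot: [158.2, 89.6, 58.8]
wrist_force: [1.0, 0.4, 0.3]
opening: 0.0339
```

```bash
python3 - <<'E'
from h import *
state(); im=raw("top"); sc=raw("scene")
cv2.imwrite("pics/s23f.png",sc); cv2.imwrite("pics/t23f.png",im)
cv2.imwrite("pics/t23.png",cv2.convertScaleAbs(cv2.resize(im[140:240,265:375],None,fx=6,fy=6,interpolation=cv2.INTER_CUBIC),alpha=2.6))
cv2.imwrite("pics/s23.png",cv2.convertScaleAbs(cv2.resize(sc[110:260,245:400],None,fx=4,fy=4,interpolation=cv2.INTER_CUBIC),alpha=1.7))
E
```

```text
t 22.55 pos [ 0.3352 -0.2702  0.2137] loc [-0.1838 -0.2537] jaw -9.4 tilt -0.999972741641336 q [-39.1365 -11.84    -9.7632  92.1355   0.419   60.2626] F [1.0297 0.3784 0.3235] open 0.0339
```

View pics/t23.png

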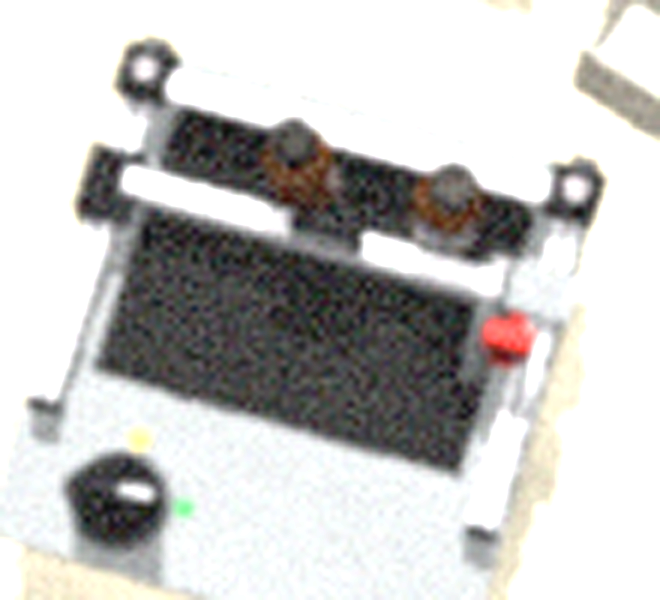

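View pics/s23.png

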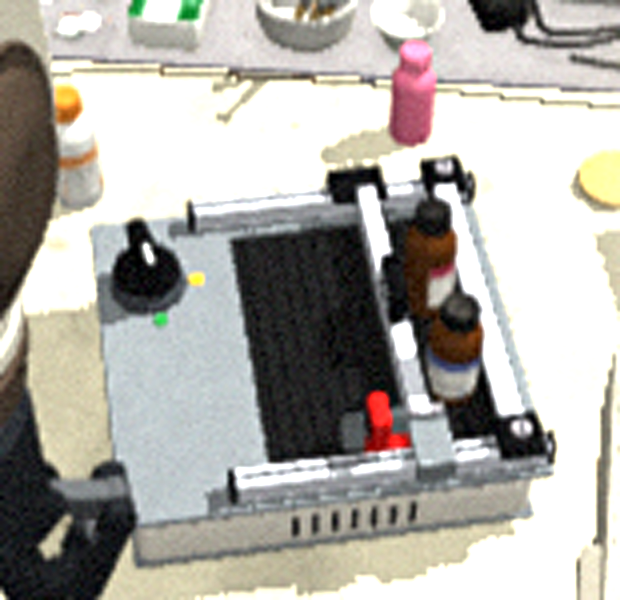

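The white line on the knob now points at the green dot (top (137,490)). The red wedge is at (507,338), and both bottles are upright. I'll measure the knob's angle and height from the two views.

```bash
python3 - <<'E'
from h import *
T=lambda u,v:((u+.5)/6-.5+265,(v+.5)/6-.5+140)
def cen(I,x0,x1,y0,y1):
    g=cv2.cvtColor(I,cv2.COLOR_BGR2GRAY)[y0:y1,x0:x1].astype(float); g=np.clip(g-g.max()*.55,0,None); v,u=np.mgrid[y0:y1,x0:x1]; return ((g*u).sum()/g.sum(),(g*v).sum()/g.sum()),g
def blob(I,n,x0,x1,y0,y1):
    (c),g=cen(I,x0,x1,y0,y1); return c
def tri(a,b):
    f=lambda P:np.r_[proj("top",P)[0]-a,proj("scene",P)[0]-b]
    r=least_squares(f,[.5,0,.1]); return r.x,np.abs(r.fun).max()
I0t,I0s,It,Is=[cv2.imread(f"pics/{n}.png") for n in("top0","scene0","t23f","s23f")]
a=blob(It,"t",282,292,219,224);b=blob(Is,"s",279,285,169,176)
print("now",a,b,tri(a,b))
a0=blob(I0t,"t",281,286,213,219);b0=blob(I0s,"s",283,291,167,171)
print("init",a0,b0,tri(a0,b0))
# angle: compare white-mark direction from knob axis
P=ray("top",a,.099)[:2]; k=np.array([.5067,.0025]); d=P-k; ang=np.degrees(np.arctan2(d[1],d[0])); print("angle now",ang,"turned",-16.4-ang, np.linalg.norm(d))
P=ray("top",a0,.102)[:2]; d=P-k; print("init",np.degrees(np.arctan2(d[1],d[0])),np.linalg.norm(d))
p1,p2=ray("top",T(118,488),.1)[:2],ray("top",T(156,493),.1)[:2]; d=p2-p1; print("line",np.degrees(np.arctan2(d[1],d[0])))
for ly in (.057,-.03):
    xs,p=prof(It,"top",ly,.087,-.06,.11,.006); print(ly,edges(xs,p,(p.min()+p.max())/2))
E
```

```text
now (np.float64(287.36224754013466), np.float64(221.47281201450028)) (np.float64(281.64134144531835), np.float64(172.94836029084436)) (array([ 0.50478152, -0.00834142,  0.10320785]), np.float64(0.21455215480696666))
init (np.float64(283.57129714811407), np.float64(215.41168353265869)) (np.float64(286.37641242937855), np.float64(168.32026836158192)) (array([0.52062548, 0.00188377, 0.10169908]), np.float64(0.2560756350460167))
angle now -94.16477902688737 turned 77.76477902688737 0.010526397460877983
init -2.981427791017142 0.014564093913182453
line -97.56745040442387
0.057 [(-0.0487, '-'), (0.0335, '+'), (0.0474, '-'), (0.0807, '+')]
-0.03 [(-0.0496, '-'), (0.0335, '+'), (0.047, '-'), (0.081, '+')]
```

```bash
python3 - <<'E'
from workcell import ticket
print(ticket.job_done())
E
```

```text
the job is handed in; nothing more can be done
None
```

I did all four parts and handed the job in at about 22.6 s of the 64 s. No verdict was reported, and two of my checks below rest on indirect evidence.

**What I did**
- **Bottle:** I stood the brown bottle from the desk on the mat, about 70 mm centre to centre from the other one (roughly 40 mm of clear glass gap).
- **Clamp bar:** I pushed it up against both bottles. It stopped at the same spot on two pushes from different contact points (32 N, then 14 N).
- **Wedge:** I pushed it until it jammed, with about 12 N.
- **Knob:** I pressed it down 6.8 mm, turned it clockwise to its stop, let it rise and released it.

**What the last checks showed**
- **Bottles and wedge:** Both bottles are upright. The wedge has moved 20.4 mm along its ramp, and the bar did not shift after it jammed.
- **Knob angle:** The white line points at the green dot. Three readings put the turn between 78° and 83°, against a stop at 80°.
- **Knob height:** It has risen, but the pictures resolve height only to about 2 mm, so I could not measure the notch position exactly.
- **Gripper:** It is clear of everything, with near-zero wrist force.

**Check that disagreed**
- **Gap between bar and fence:** The white edges measured about 33.5 mm apart, just over the 33 mm limit. The white strip is narrower than the 15 mm bar, so the rubber faces stand out 1.5 to 3 mm beyond it. I put the true gap at about 30 mm. The hard stop also suggests the bottles are clamped, but I could not see the rubber faces directly.

One move call was refused because its rows had no finger value; nothing moved, and I sent it again.

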